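# Load four blanks onto their carrier plates for laser marking

### The arm

A 6-joint arm with a two-finger parallel gripper is mounted at the origin on the work surface. World frame = base frame: x ahead of the robot, y to its left, z up, the work surface at z = 0. Lengths are in mm, angles in rad, forces in N, time in s.
With the tool pointing down it reaches from about 250 to 800 mm from the base axis. Payload 8.5 kg.
Tool frame: the origin (TCP) lies on the centre line of the jaws, within the pads' length; the fingertips stand tips_ahead ahead of it and the grasp point (between the pads) lies 3 mm ahead of it (tips_ahead is the distance from the TCP to the fingertips, in mm); x points along the fingers, z is the direction in which the jaws open and shut, and the axes are right-handed (so a half turn about x gives the same grasp; the last joint's range is limited). The gripper opens to 85 mm and grips with 20 to 120 N. Pads are 22 mm wide; open, the fingers measure 114 mm over their backs; the gripper's body (76 mm by 85 mm) begins 54 mm behind the grasp point. The pads swing forward as they close: fully open they stand 13 mm farther back than shut.
Start: joints at [-1.219, 0.238, -0.013, 1.319, 0, 1.571], TCP at [180.893, -492.807, 253.276] pointing down, gripper open.
Joint ranges: [-2.66, 2.66], [-1.03, 1.9], [-1.14, 1.46], [-1.82, 2.27], [-1.45, 1.34], [-3.14, 3.14]. Speed limits (rad/s): [2.22, 2.22, 2.79, 3.14, 3.14, 3.14].

### API

Orientations are given as a unit quaternion [w, x, y, z].
In Python, from rig import observe, read_camera, get_calibration, hand_in, tips_ahead gives the robot as it stands.
- The arm moves only by the tool carry_out, never from a script. Its argument "moves" is a list of rows, each a list of 3 entries, a list of its own where there are three numbers: the closure, from 0 (fully open) to 1 (shut), then the shift along the tool's x, y, z in cm, then the turn, a rotation vector about the tool's x, y, z in degrees. A call has 1 to 5 rows; each row shifts and turns the commanded pose from where the row before left it, along the tool's axes as they then stand; what a row does not reach is not made up. A row lasts 1/8 s, in which the tool goes at most 62.5 mm and 10.7 degrees, less where a joint would pass 70% of its speed; a pose out of reach is approached as far as the arm can. A call with a gripper value outside its range is refused whole. The fingers move at their own pace and stop on an object; the grip force is fixed at half the most. Time passes only in rows, so rows that do not move let the fingers close. It gives the time, the measured TCP pose, the force and the opening at its end, in the units of the state.
- observe(): the state, without advancing time (a new reading comes with each control period).
- read_camera(name): name is "scene" or "top"; returns the picture (384x512x3 uint8, red, green, blue); there is no depth.
- get_calibration(name): a dict with "fx", "fy", "cx", "cy" (pixels), "view" (4x4, takes a point from world to camera coordinates). Camera axes: x right, y down, z forward; pixel columns grow to the right and rows downward; lengths in mm; the calibration is good to about 2 mm. A picture is of the moment at which its call begins. get_calibration takes no time and is no camera call.
- hand_in(): hands the job in, once; it reports no verdict.
The state is a dict: "time_s": time; "joint_pos": joint angles; "dq": joint speeds; "joint_torque": joint torques, N m; "tcp_pos": TCP position; "tool_rot": TCP orientation; "ft_force": force on the tool from outside, world axes, zero at the start; "torque": the same for the moment, N m; "width": finger opening in mm.
Only numpy, scipy, OpenCV 4.12 (cv2) and the standard library are available. Lean on these libraries where they do the work, as an engineer would, in place of code of your own. Each camera call takes 0.05 s, during which the arm holds its last target.

### The job

Load the laser marking station: set each of the four machined blanks upright on the blue carrier plate whose white outline has its shape, centred inside the outline and turned so that its sides run parallel to it. Set them down on the plates, do not let them fall, and leave the loupe and the jar standing where they are.

Things in the scene. Friction and masses are not known exactly. Their poses are not given: they have to be found in the camera images.
- blank_round: Round brass blank, 36 mm high: a heel 54 mm across and 8 mm thick at the bottom, above it a 44 mm diameter body to grip; black bore (only drawn) on top. 0.34 to 0.59 kg; x, y directions mean nothing. Origin: centre of its underside; z up. Stands on the table at every start, at any yaw.
- blank_square: Square dark steel blank 44 x 44 x 36 mm with a bright square on top. 0.37 to 0.65 kg; x and y across its sides. Origin: centre of its underside; z up. Stands on the table at every start, at any yaw.
- blank_cross: Copper-coloured equal-armed cross, 54 mm from end to end both ways, arms 22 mm wide, 36 mm high, black dot on top. 0.30 to 0.52 kg; x and y along its arms (grip it end to end across 54 mm). Origin: centre of its underside; z up. Stands on the table at every start, at any yaw.
- blank_bar: Red rectangular blank 64 x 32 x 36 mm high with two black dots on top. 0.16 to 0.29 kg; x along its 64 mm length, y across its 32 mm width. Origin: centre of its underside; z up. Stands on the table at every start, at any yaw.
- plate_round: Fixed round blue carrier plate, 110 mm across and 8 mm thick, with a white outline 5 mm wide (flat, no rim) of a circle, 66 mm inside, for the brass round blank. Origin: centre of its underside, at the middle of the outline; x, y directions mean nothing; z up.
- plate_square: Fixed round blue carrier plate, 110 mm across and 8 mm thick, with a white outline 5 mm wide (flat, no rim) of a square, 56 x 56 mm inside, for the square blank. Origin: centre of its underside, at the middle of the outline; x and y across the square's sides; z up.
- plate_cross: Fixed round blue carrier plate, 110 mm across and 8 mm thick, with a white outline 5 mm wide (flat, no rim) of an equal-armed cross, 66 mm end to end and 34 mm arm width inside, for the cross-shaped blank. Origin: centre of its underside, at the middle of the outline; x and y along the arms of the cross; z up.
- plate_bar: Fixed round blue carrier plate, 110 mm across and 8 mm thick, with a white outline 5 mm wide (flat, no rim) of a rectangle, 76 x 44 mm inside, for the red bar. Origin: centre of its underside, at the middle of the outline; x along the rectangle's length; z up.
- loupe: Bystander: small black waisted inspection loupe, 42 mm diameter, 40 mm high, standing loose among the work. Origin: centre of its underside, z up.
- jar: Bystander: green jar with a white band, 54 mm diameter, 75 mm high, standing loose close in front of the robot. Origin: centre of its underside, z up.

How it is judged:
By the outcome, as a careful person would: the job done as asked, in the order asked, and still so for the second after the job is handed in, with the robot touching nothing.
It also fails if it takes over 96 s, if anything falls off the work surface, if the arm or the gripper's body presses on something with over 40 N, if the wrist force passes 120 N, or if a joint passes its speed limit or range.

## Working session

There is one attempt and no reset: what is moved stays moved. The work goes in short steps, Python scripts to look and compute and a tool call to move; the robot and the scene stay as the last step left them, time stands still between calls to the robot, and variables do not carry over. Pictures are saved under pics/ and viewed, and the job is handed in when it is done.

Besides the shell and the picture viewer there is one more tool, called after "Request:" by a JSON object that holds its "op" and its "data". carry_out: Moves the arm, as the interface text tells. Its arguments: {"type":"object","properties":{"moves":{"type":"array","items":{"type":"array"}}},"required":["moves"]}

```bash
ls; mkdir -p pics
python3 - <<'E'
from rig import *
import cv2,json
print(observe(), tips_ahead if not callable(tips_ahead) else tips_ahead())
for n in ("scene","top"):
    im=read_camera(n); cv2.imwrite(f"pics/{n}0.png",cv2.resize(im[:,:,::-1],(800,600),interpolation=cv2.INTER_CUBIC)); cv2.imwrite(f"pics/{n}0raw.png",im[:,:,::-1])
    print(get_calibration(n))
E
```

```text
pics
{'time_s': 0.0, 'joint_pos': array([-1.21896340e+00,  2.38765893e-01, -1.42620391e-02,  1.31919229e+00,
        3.91919766e-06,  1.57079119e+00]), 'dq': array([ 0.00022022, -0.00187194, -0.00025101,  0.00021652, -0.00084136,
        0.00088156]), 'joint_torque': array([-1.06381292e-03, -5.38779223e+01,  3.46440232e+01,  1.84100715e-02,
       -1.23729276e-05, -7.26696271e-06]), 'tcp_pos': array([ 180.79309634, -492.47736037,  252.6823786 ]), 'tool_rot': array([ 0.57937745,  0.40506574,  0.58020142, -0.40448711]), 'ft_force': array([ 0.12235399, -0.37162562,  0.80838225]), 'torque': array([ 0.01035032, -0.01400744, -0.0191574 ]), 'width': 85.41315320606171} 22.0
{'fx': 412.6474755105498, 'fy': 412.6474755105498, 'cx': 250.20104020451691, 'cy': 195.08465236904763, 'view': array([[-6.90019596e-01,  7.23590170e-01,  1.70359282e-02,
         3.69372487e+02],
       [ 4.40708247e-01,  4.38699929e-01, -7.83146610e-01,
        -1.92640914e+02],
       [-5.74150849e-01, -5.32878634e-01, -6.21603703e-01,
         1.43863176e+03],
       [ 0.00000000e+00,  0.00000000e+00,  0.00000000e+00,
         1.00000000e+00]])}
{'fx': 495.524771391158, 'fy': 495.524771391158, 'cx': 253.085641439595, 'cy': 189.91569146667658, 'view': array([[ 1.40717728e-02, -9.99872055e-01, -7.60649084e-03,
         2.78005581e+00],
       [-9.97917116e-01, -1.35644806e-02, -6.30669109e-02,
         4.94286308e+02],
       [ 6.29556637e-02,  8.47811064e-03, -9.97980313e-01,
         1.52393661e+03],
       [ 0.00000000e+00,  0.00000000e+00,  0.00000000e+00,
         1.00000000e+00]])}
```

View pics/top0.png

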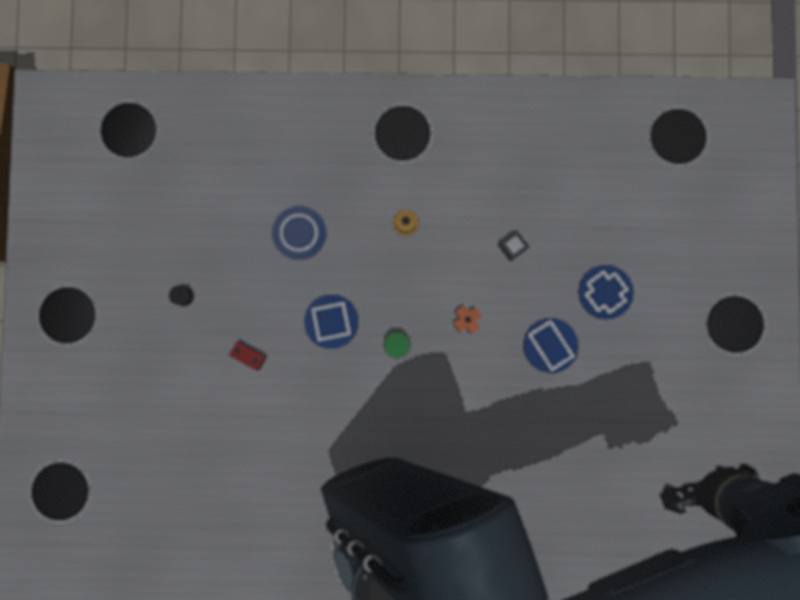

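View pics/scene0.png

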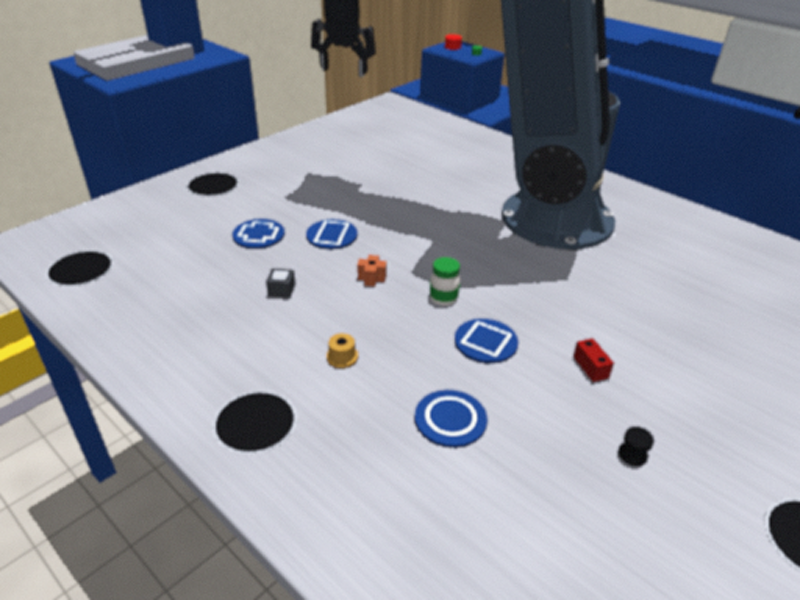

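```bash
cat > crop.py <<'E'
import cv2,numpy as np
def crops(im,pts,name,h=22,s=12,cols=3):
    t=[]
    for (u,v) in pts:
        u=int(round(u));v=int(round(v))
        c=im[v-h:v+h,u-h:u+h]
        c=cv2.resize(c,None,fx=200/(2*h)*1.3,fy=200/(2*h)*1.3,interpolation=cv2.INTER_NEAREST)
        c=cv2.resize(c,(264,264),interpolation=cv2.INTER_NEAREST)
        cv2.putText(c,f"{u-h},{v-h}",(3,12),0,.4,(0,255,255),1)
        t.append(c)
    while len(t)%cols: t.append(np.zeros_like(t[0]))
    cv2.imwrite(name,np.vstack([np.hstack(t[i:i+cols]) for i in range(0,len(t),cols)]))
E
python3 - <<'E'
import cv2
from crop import *
k=512/800
im=cv2.imread("pics/top0raw.png")
P=[(405,222),(513,245),(467,319),(248,355),(182,295),(397,343)]
Q=[(299,232),(331,321),(605,292),(551,345)]
crops(im,[(a*k,b*k) for a,b in P],"pics/tb.png"); crops(im,[(a*k,b*k) for a,b in Q],"pics/tp.png",cols=2)
im=cv2.imread("pics/scene0raw.png")
P=[(342,350),(281,283),(372,270),(593,360),(636,447),(445,282)]
Q=[(451,417),(487,340),(259,233),(332,234)]
crops(im,[(a*k,b*k) for a,b in P],"pics/sb.png"); crops(im,[(a*k,b*k) for a,b in Q],"pics/sp.png",cols=2,h=28)
E
```

```text
(no output)
```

View pics/tb.png

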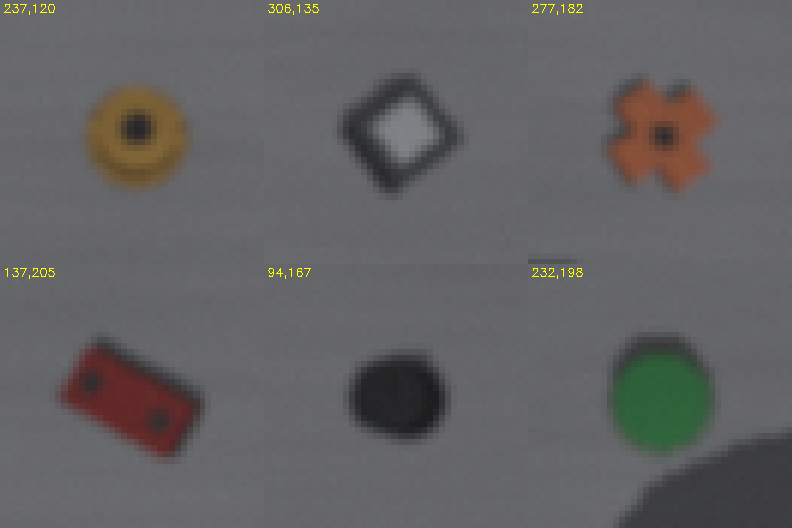

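View pics/sb.png

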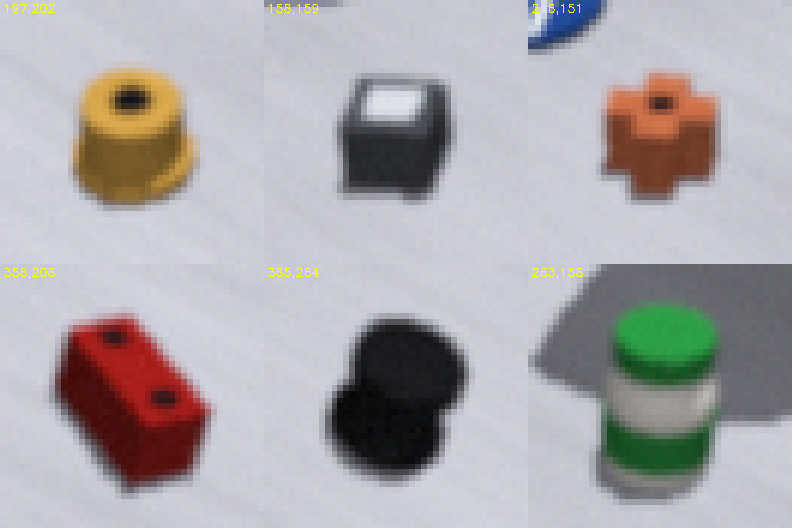

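View pics/sp.png

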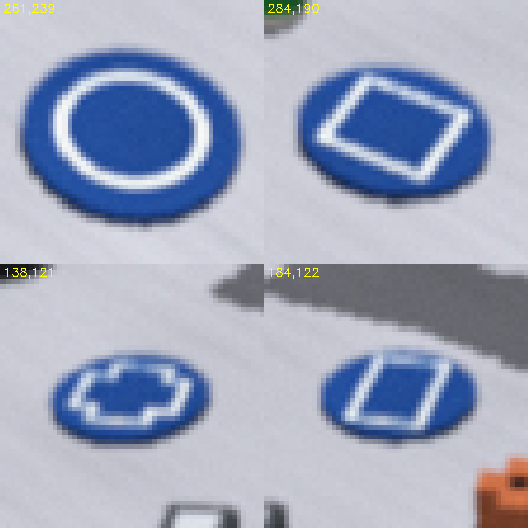

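View pics/tp.png

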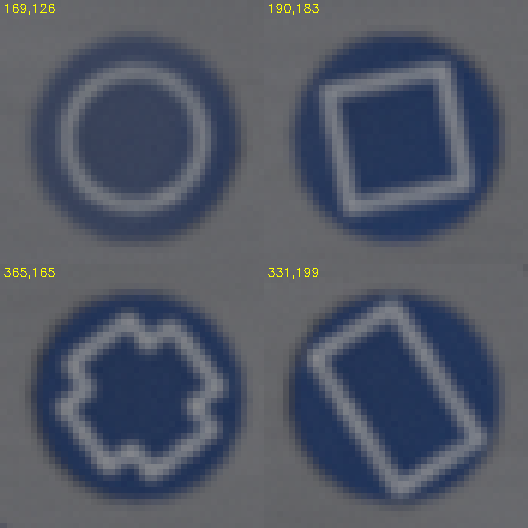

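```bash
cat > fit.py <<'E'
import cv2,numpy as np,sys
from scipy.optimize import minimize
from rig import get_calibration
CAL={n:get_calibration(n) for n in("top","scene")}
def proj(n,p):
    c=CAL[n];q=np.asarray(p,float)@c["view"][:3,:3].T+c["view"][:3,3]
    return np.c_[c["fx"]*q[:,0]/q[:,2]+c["cx"],c["fy"]*q[:,1]/q[:,2]+c["cy"]]
def rect(a,b): return np.array([[a,b],[-a,b],[-a,-b],[a,-b]])/2.
def cross(L,w):
    l,w=L/2,w/2
    return np.array([[l,w],[w,w],[w,l],[-w,l],[-w,w],[-l,w],[-l,-w],[-w,-w],[-w,-l],[w,-l],[w,-w],[l,-w]])
def circ(d,c=(0,0),n=48):
    t=np.arange(n)*2*np.pi/n; return np.c_[np.cos(t),np.sin(t)]*d/2+np.array(c)
def prism(P,z0,z1,g): # list of (pts3d, region)
    out=[]
    n=len(P)
    for i in range(n):
        a,b=P[i],P[(i+1)%n]; out.append((np.array([[*a,z0],[*b,z0],[*b,z1],[*a,z1]]),g+(i if n<20 else 0),'s'))
    return out
def flat(P,z,g): return [(np.c_[P,np.full(len(P),z)],g,'t')]
M={
'blank_round':prism(circ(54),0,8,'h0') if 0 else None}
def model(k):
    if k=='blank_round': return prism(circ(54),0,8,10)+flat(circ(54),8,11)+prism(circ(44),8,36,12)+flat(circ(44),36,13)+flat(circ(14),36,14)
    if k=='blank_square': return prism(rect(44,44),0,36,10)+flat(rect(44,44),36,30)+flat(rect(28,28),36,31)
    if k=='blank_cross': return prism(cross(54,22),0,36,10)+flat(cross(54,22),36,30)+flat(circ(10),36,31)
    if k=='blank_bar': return prism(rect(64,32),0,36,10)+flat(rect(64,32),36,30)
    w=5
    d=prism(circ(110),0,8,10)+flat(circ(110),8,11)
    if k=='plate_round': i,o=circ(66),circ(76)
    if k=='plate_square': i,o=rect(56,56),rect(66,66)
    if k=='plate_cross': i,o=cross(66,34),cross(76,44)
    if k=='plate_bar': i,o=rect(76,44),rect(86,54)
    return d+flat(o,8,12)+flat(i,8,13)
def resid(par,n,im,box,mod,z=0,S=8,sig=.7,ret=False,under=None):
    x,y,th=par;u0,v0,u1,v1=box;R=np.array([[np.cos(th),-np.sin(th)],[np.sin(th),np.cos(th)]])
    H,W=(v1-v0),(u1-u0)
    L=np.zeros((H*S,W*S),np.uint8)
    cam=-CAL[n]["view"][:3,:3].T@CAL[n]["view"][:3,3]
    items=[]
    for P,g,t in mod:
        Q=P.copy();Q[:,:2]=P[:,:2]@R.T+[x,y];Q[:,2]+=z
        if t=='s':
            e=Q[1]-Q[0];nr=np.array([e[1],-e[0],0])
            if nr@(cam-Q[0])<=0: continue
        items.append((Q,g,t))
    # painter: within consecutive runs of sides sort far->near
    runs=[];
    for it in items:
        if runs and it[2]=='s' and runs[-1][-1][2]=='s': runs[-1].append(it)
        else: runs.append([it])
    for r in runs:
        r.sort(key=lambda it:-np.linalg.norm(it[0].mean(0)-cam))
        for Q,g,t in r:
            uv=(proj(n,Q)-[u0-.5,v0-.5])*S-.5
            cv2.fillPoly(L,[np.round(uv*16).astype(np.int32)],int(g),shift=4)
    ids=np.unique(L);A=[]
    for g in ids:
        m=cv2.resize((L==g).astype(np.float32),(W,H),interpolation=cv2.INTER_AREA)
        A.append(cv2.GaussianBlur(m,(0,0),sig).ravel())
    A=np.array(A).T
    B=im[v0:v1,u0:u1].reshape(-1,3).astype(float)
    A2=np.vstack([A,1e-2*np.eye(A.shape[1])]);B2=np.vstack([B,np.zeros((A.shape[1],3))])
    C=np.linalg.lstsq(A2,B2,rcond=None)[0]
    E=B-A@C
    if ret: return (A@C).reshape(H,W,3)
    return (np.minimum(np.abs(E),40)**2).mean()
def fit(k,ims,x0,z=0,yaws=None,h=24,extra=None,cams=("top","scene"),span=None):
    mod=model(k)+(extra or [])
    boxes={}
    for n in cams:
        u,v=proj(n,[[x0[0],x0[1],z+10]])[0].round().astype(int);boxes[n]=(max(u-h,0),max(v-h,0),min(u+h,512),min(v+h,384))
    f=lambda p,cs:sum(resid(p,n,ims[n],boxes[n],mod,z) for n in cs)
    best=None
    for th in (yaws if yaws is not None else [x0[2]]):
        r=minimize(f,[x0[0],x0[1],th],args=(cams,),method='Nelder-Mead',options=dict(initial_simplex=[[x0[0],x0[1],th],[x0[0]+5,x0[1],th],[x0[0],x0[1]+5,th],[x0[0],x0[1],th+.12]],xatol=.01,fatol=.005,maxiter=150))
        if best is None or r.fun<best.fun: best=r
    out={'joint':(best.x,best.fun)}
    if len(cams)>1:
      for n in cams:
        p=best.x
        r=minimize(f,p,args=((n,),),method='Nelder-Mead',options=dict(initial_simplex=[p,p+[3,0,0],p+[0,3,0],p+[0,0,.06]],xatol=.01,fatol=.005,maxiter=120))
        out[n]=(r.x,r.fun)
    return out
def unproj(n,u,v,z):
    c=CAL[n];R=c["view"][:3,:3];t=c["view"][:3,3];o=-R.T@t
    d=R.T@np.array([(u-c["cx"])/c["fx"],(v-c["cy"])/c["fy"],1]);return o+d*(z-o[2])/d[2]
E
cat > runfit.py <<'E'
from fit import *
k=512/800
ims={n:cv2.imread(f"pics/{n}0raw.png") for n in("top","scene")}
D=dict(blank_round=(405,222,30,1),blank_square=(513,245,30,4),blank_cross=(467,319,30,4),blank_bar=(248,355,30,8),
plate_round=(299,232,8,1),plate_square=(331,321,8,4),plate_cross=(605,292,8,4),plate_bar=(551,345,8,8))
for n,(u,v,z,c) in D.items():
    p=unproj("top",u*k,v*k,z)
    yaws=[0] if c==1 else (np.arange(0,np.pi/2,.3) if c==4 else np.arange(0,np.pi,.35))
    o=fit(n,ims,(p[0],p[1],0),yaws=yaws,h=24)
    print(n,{a:(b[0][:2].round(1).tolist(),round(float(np.degrees(b[0][2])),1),round(float(b[1]),1)) for a,b in o.items()})
for n,u,v,z in(("loupe",182,295,38),("jar",397,343,75)): print(n,unproj("top",u*k,v*k,z).round(0))
E
python3 runfit.py
```

```text
blank_round {'joint': ([644.7, -9.4], 5.4, 52.7), 'top': ([645.0, -7.4], 6.0, 4.1), 'scene': ([644.6, -9.8], 5.9, 44.4)}
blank_square {'joint': ([599.7, -224.5], 40.4, 69.0), 'top': ([600.7, -222.2], 37.6, 7.6), 'scene': ([598.9, -225.5], 41.8, 41.7)}
blank_cross {'joint': ([451.5, -132.6], 35.9, 134.8), 'top': ([452.2, -130.6], 37.7, 21.5), 'scene': ([451.0, -133.5], 36.7, 109.3)}
blank_bar {'joint': ([374.9, 299.5], 59.5, 68.9), 'top': ([375.3, 299.2], 61.6, 9.4), 'scene': ([375.0, 299.7], 58.9, 56.9)}
plate_round {'joint': ([621.8, 205.3], 5.0, 143.6), 'top': ([622.7, 207.3], 3.6, 8.6), 'scene': ([621.8, 205.1], 6.7, 116.0)}
plate_square {'joint': ([443.6, 137.1], 102.5, 153.3), 'top': ([444.7, 138.8], 102.4, 16.4), 'scene': ([443.1, 136.5], 102.9, 95.6)}
plate_cross {'joint': ([511.0, -411.3], 37.0, 166.1), 'top': ([511.2, -409.7], 37.0, 23.4), 'scene': ([509.3, -413.8], 36.6, 89.4)}
plate_bar {'joint': ([402.8, -301.4], 33.4, 1023.5), 'top': ([403.3, -299.7], 33.1, 23.5), 'scene': ([401.4, -303.3], 33.1, 958.0)}
loupe [491. 429.  38.]
jar [402.   5.  75.]
```

Request:
{"op": "carry_out", "data": {"moves": [[0, [0.8, 4.72, -3.05], [0, 0, 0]], [0, [0.8, 4.72, -3.05], [0, 0, 0]], [0, [0.8, 4.72, -3.05], [0, 0, 0]], [0, [0.8, 4.72, -3.05], [0, 0, 0]], [0, [0.8, 4.72, -3.05], [0, 0, 0]]]}}

```text
time_s: 0.72
tcp_pos: [350.6, -266.7, 212.9]
tool_rot: [0.58, 0.405, 0.58, -0.405]
ft_force: [1.5, -1.5, 0.3]
width: 85.3
```

Request:
{"op": "carry_out", "data": {"moves": [[0, [2, 4.72, -3.05], [0, 0, 0]], [0, [2, 4.72, -3.05], [0, 0, 0]], [0, [2.3, 4.72, -3.05], [0, 0, 0]], [0, [0, 0, 0], [-8.2, 0, 0]], [0, [0, 0, 0], [-8.2, 0, 0]]]}}

```text
time_s: 1.35
tcp_pos: [451.3, -132.5, 149.5]
tool_rot: [0.632, 0.316, 0.633, -0.316]
ft_force: [0.4, -0.3, 0.2]
width: 85.7
```

```bash
python3 nav.py 451.5 -132.6 85 36.5 90
```

```text
t1.35 tcp [ 451.3 -132.5  149.5] yaw -53.1 tilt [-0.1   0.03] w 85.7 F [ 0.4 -0.3  0.2] j [-0.29  0.21 -0.33  1.03  0.    2.21]
turn [ 0.45 -0.08  0.06] rows 0.04205483025473765
shift cm [6.45 0.02 0.03] rows 1.0
R [[-0.002, 0.799, 0.601], [0.001, 0.601, -0.799], [-1.0, -0.001, -0.001]]
```

Request:
{"op": "carry_out", "data": {"moves": [[0, [4, 0.02, 0.03], [0, 0, 0]], [0, [4, 0, 0], [0, 0, 0]], [0, [3, 0, 0], [0, 0, 0]], [0, [0.9, 0, 0], [0, 0, 0]], [0.2, [0, 0, 0], [0, 0, 0]]]}}

```text
time_s: 1.98
tcp_pos: [451.5, -133.7, 31.3]
tool_rot: [0.631, 0.318, 0.632, -0.318]
ft_force: [-0.3, -0.4, 0.4]
width: 69.7
```

```bash
cat > look.py <<'E'
import sys,cv2;from rig import *;from crop import *;from fit import proj
tag=sys.argv[1];p=[[float(a) for a in sys.argv[2:5]]]
ims=[]
for n in("top","scene"):
    im=read_camera(n)[:,:,::-1].copy();cv2.imwrite(f"pics/{n}_{tag}raw.png",im)
    u,v=proj(n,p)[0].round().astype(int);h=32
    u=min(max(u,h),512-h);v=min(max(v,h),384-h)
    ims.append(cv2.resize(im[v-h:v+h,u-h:u+h],(400,400),interpolation=cv2.INTER_CUBIC));print(n,u-h,v-h)
cv2.imwrite(f"pics/{tag}.png",np.hstack(ims))
E
python3 nav.py 451.5 -132.6 30 36.5 90; python3 look.py c1 451 -132 30
```

```text
t1.98 tcp [ 451.5 -133.7   31.3] yaw -53.4 tilt [-0.05  0.02] w 69.7 F [-0.3 -0.4  0.4] j [-0.29  0.34 -0.51  0.73  0.    2.22]
turn [ 0.05 -0.04  0.03] rows 0.0050348260862057475
shift cm [ 0.13  0.07 -0.09] rows 0.0
R [[-0.001, 0.803, 0.596], [0.0, 0.596, -0.803], [-1.0, -0.0, -0.001]]
top 267 172
scene 206 138
```

View pics/c1.png

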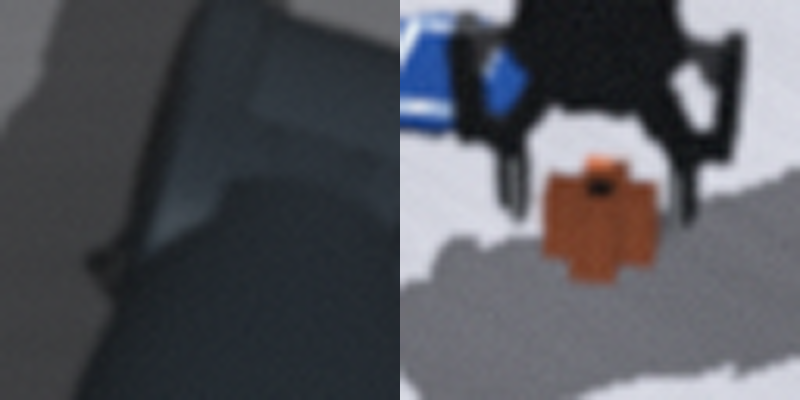

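The scene view shows the cross between the two fingertips (crop px 515,215 and 690,220), tips at about mid-height; closing.

Request:
{"op": "carry_out", "data": {"moves": [[1, [0.2, 0, 0], [0, 0, 0]], [1, [0, 0, 0], [0, 0, 0]], [1, [0, 0, 0], [0, 0, 0]], [1, [0, 0, 0], [0, 0, 0]], [1, [0, 0, 0], [0, 0, 0]]]}}

```text
time_s: 2.7
tcp_pos: [452.3, -133.8, 30.8]
tool_rot: [0.632, 0.318, 0.631, -0.318]
ft_force: [-3.8, 1.0, 12.2]
width: 53.3
```

```bash
python3 look.py c2 451 -132 30;python3 nav.py 451.5 -132.6 30 36.5 90
```

```text
top 267 172
scene 206 138
t2.80 tcp [ 452.4 -133.8   30.9] yaw -53.4 tilt [ 0.14 -0.02] w 53.1 F [-3.   1.9 11.7] j [-0.29  0.34 -0.51  0.72  0.    2.22]
turn [ 0.06  0.09 -0.1 ] rows 0.009417254451233223
shift cm [ 0.09  0.   -0.15] rows 0.0
R [[0.002, 0.803, 0.596], [-0.0, 0.596, -0.803], [-1.0, 0.002, 0.002]]
```

View pics/c2.png

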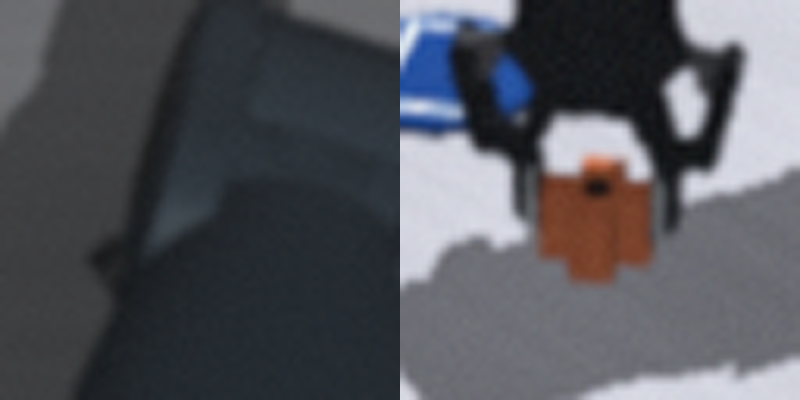

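Request:
{"op": "carry_out", "data": {"moves": [[1, [-2, 0, 0], [0, 0, 0]], [1, [-3, 0, 0], [0, 0, 0]], [1, [-3, 0, 0], [0, 0, 0]], [1, [0, 0, 0], [0, 0, 0]]]}}

```text
time_s: 3.3
tcp_pos: [453.1, -134.2, 111.3]
tool_rot: [0.633, 0.318, 0.63, -0.318]
ft_force: [-0.3, -1.0, -4.3]
width: 52.7
```

```bash
python3 nav.py 511 -412 100 37 90
```

```text
t3.30 tcp [ 453.1 -134.2  111.3] yaw -53.4 tilt [ 0.25 -0.07] w 52.7 F [-0.3 -1.  -4.3] j [-0.29  0.24 -0.4   0.93  0.    2.22]
turn [-0.45  0.21 -0.16] rows 0.041592623024860824
shift cm [  1.19 -11.89  25.76] rows 4.5
R [[0.004, 0.803, 0.596], [-0.001, 0.596, -0.803], [-1.0, 0.003, 0.004]]
```

Request:
{"op": "carry_out", "data": {"moves": [[1, [0, -1.5, 3.3], [0, 0, 0]], [1, [0, -2.1, 4.5], [0, 0, 0]], [1, [0, -2.1, 4.5], [0, 0, 0]], [1, [0, -2.1, 4.5], [0, 0, 0]], [1, [0, -2.1, 4.5], [0, 0, 0]]]}}

```text
time_s: 3.92
tcp_pos: [498.6, -365.1, 107.6]
tool_rot: [0.631, 0.318, 0.632, -0.318]
ft_force: [0.3, 0.6, -3.9]
width: 52.8
```

Request:
{"op": "carry_out", "data": {"moves": [[1, [0, -1.2, 2.7], [0, 0, 0]], [1, [1, -0.8, 1.7], [-0.4, 0, 0]], [1, [2, 0, 0], [0, 0, 0]], [1, [1, 0, 0], [0, 0, 0]], [1, [0, 0, 0], [0, 0, 0]]]}}

```text
time_s: 4.55
tcp_pos: [508.4, -409.9, 67.9]
tool_rot: [0.632, 0.316, 0.634, -0.315]
ft_force: [0.2, 1.8, -3.1]
width: 53.2
```

```bash
python3 nav.py 511 -412 39 37 90; python3 look.py c3 511 -411 40
```

```text
t4.55 tcp [ 508.4 -409.9   67.9] yaw -53.0 tilt [-0.12  0.11] w 53.2 F [ 0.2  1.8 -3.1] j [-0.68  0.56  0.    1.02  0.    1.82]
turn [-0.   -0.16  0.03] rows 0.01471133127754222
shift cm [2.89 0.08 0.33] rows 0.5
R [[-0.002, 0.799, 0.602], [0.002, 0.602, -0.799], [-1.0, -0.001, -0.003]]
top 359 154
scene 132 108
```

View pics/c3.png

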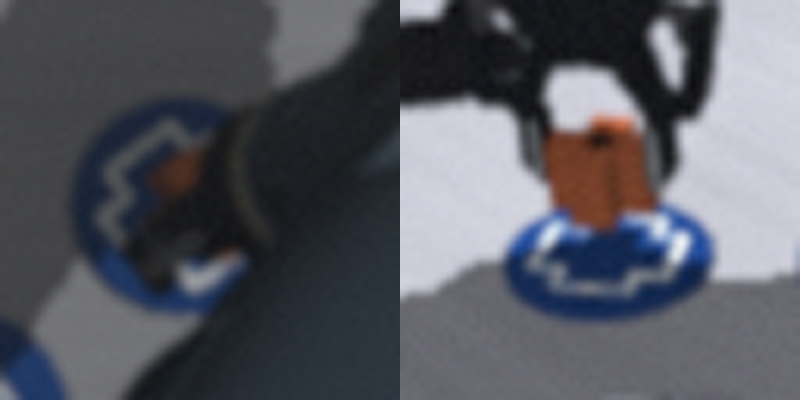

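Cross held upright above the plate outline (crop px 605,170 vs outline centre ~605,250). Lowering.

Request:
{"op": "carry_out", "data": {"moves": [[1, [1.2, 0.08, 0.3], [0, 0, 0]], [1, [1.0, 0, 0], [0, 0, 0]], [1, [0.4, 0, 0], [0, 0, 0]], [1, [0, 0, 0], [0, 0, 0]]]}}

```text
time_s: 5.15
tcp_pos: [511.3, -412.8, 42.7]
tool_rot: [0.632, 0.316, 0.633, -0.316]
ft_force: [0.0, -0.9, -2.9]
width: 52.8
```

```bash
python3 nav.py 511 -412 39 37 90; python3 look.py c4 511 -411 40
```

```text
t5.15 tcp [ 511.3 -412.8   42.7] yaw -53.0 tilt [-0.05  0.04] w 52.8 F [ 0.  -0.9 -2.9] j [-0.68  0.59 -0.02  0.97  0.    1.82]
turn [-0.05 -0.06  0.01] rows 0.005690178421018004
shift cm [ 0.37  0.03 -0.08] rows 0.1
R [[-0.001, 0.799, 0.601], [0.001, 0.601, -0.799], [-1.0, -0.0, -0.001]]
top 359 154
scene 132 108
```

View pics/c4.png

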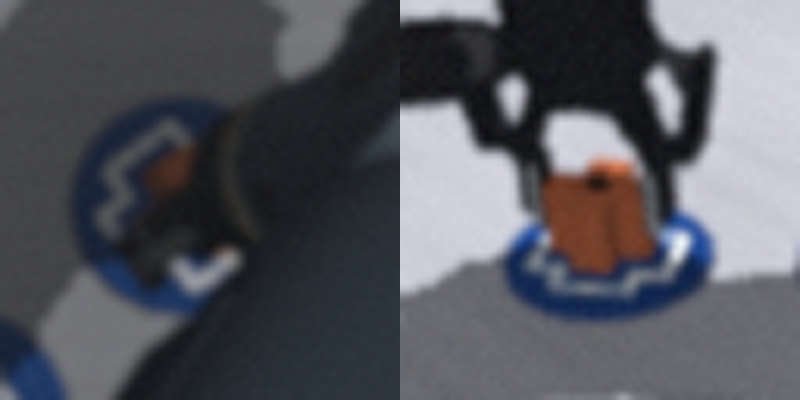

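Request:
{"op": "carry_out", "data": {"moves": [[1, [0.2, 0, -0.05], [0, 0, 0]], [1, [0.1, 0, 0], [0, 0, 0]], [1, [0, 0, 0], [0, 0, 0]]]}}

```text
time_s: 5.62
tcp_pos: [511.2, -412.6, 40.2]
tool_rot: [0.633, 0.316, 0.633, -0.316]
ft_force: [0.2, -0.3, -3.9]
width: 52.9
```

Request:
{"op": "carry_out", "data": {"moves": [[1, [0.1, 0, 0], [0, 0, 0]], [1, [0, 0, 0], [0, 0, 0]]]}}

```text
time_s: 5.88
tcp_pos: [511.2, -412.6, 39.2]
tool_rot: [0.633, 0.316, 0.633, -0.316]
ft_force: [0.1, 0.8, -3.4]
width: 52.7
```

Request:
{"op": "carry_out", "data": {"moves": [[1, [0.07, 0, 0], [0, 0, 0]], [1, [0, 0, 0], [0, 0, 0]]]}}

```text
time_s: 6.12
tcp_pos: [511.3, -412.6, 39.0]
tool_rot: [0.633, 0.316, 0.633, -0.316]
ft_force: [-2.0, 1.7, 1.4]
width: 52.8
```

Request:
{"op": "carry_out", "data": {"moves": [[0.3, [0, 0, 0], [0, 0, 0]], [0.2, [0, 0, 0], [0, 0, 0]], [0, [0, 0, 0], [0, 0, 0]], [0, [-2, 0, 0], [0, 0, 0]], [0, [-5, 0, 0], [0, 0, 0]]]}}

```text
time_s: 6.75
tcp_pos: [510.0, -411.6, 106.9]
tool_rot: [0.631, 0.316, 0.634, -0.315]
ft_force: [0.2, -0.5, -0.7]
width: 85.6
```

```bash
python3 nav.py 600 -224 150 40 90
```

```text
t6.75 tcp [ 510.  -411.6  106.9] yaw -53.0 tilt [-0.23  0.19] w 85.6 F [ 0.2 -0.5 -0.7] j [-0.68  0.54  0.07  1.11  0.    1.82]
turn [-3.04 -0.29  0.06] rows 0.28453376597892355
shift cm [-4.29 18.46 -9.6 ] rows 3.4
R [[-0.004, 0.799, 0.601], [0.003, 0.601, -0.799], [-1.0, -0.001, -0.005]]
```

Request:
{"op": "carry_out", "data": {"moves": [[0, [-1, 4.6, -2.4], [0, 0, 0]], [0, [-1, 4.6, -2.4], [0, 0, 0]], [0, [0, 4.6, -2.4], [0, 0, 0]], [0, [0, 4.6, -2.4], [-3, 0, 0]], [0, [0, 0, 0], [0, 0, 0]]]}}

```text
time_s: 7.38
tcp_pos: [602.0, -222.0, 128.7]
tool_rot: [0.642, 0.298, 0.641, -0.297]
ft_force: [0.3, -0.2, -0.0]
width: 85.5
```

```bash
python3 look.py c5 511 -411 40;python3 nav.py 600 -224.5 30 40.2 90
cat > fitafter.py <<'E'
from fit import *
import sys
tag,b,x,y,yaw,z=sys.argv[1],sys.argv[2],*map(float,sys.argv[3:7])
ims={n:cv2.imread(f"pics/{n}_{tag}raw.png") for n in("top","scene")}
# blank on plate: prefix plate polygons with offsets fixed
for nm in ([b,'plate_'+b.split('_')[1]] if z>0 else [b]):
    o=fit(nm,ims,(x,y,np.radians(yaw)),z=z if nm==b else 0,h=15 if nm==b else 24,cams=("top","scene"))
    print(nm,{a:(c[0][:2].round(1).tolist(),round(float(np.degrees(c[0][2])),1),round(float(c[1]),1)) for a,c in o.items()})
E
python3 fitafter.py c5 blank_cross 511 -412 37 8
```

```text
top 359 154
scene 132 108
t7.47 tcp [ 600.7 -224.9  128.6] yaw -50.0 tilt [-0.01 -0.01] w 85.5 F [-0.3 -0.2  0.2] j [-0.36  0.5   0.06  1.13 -0.    2.09]
turn [-0.19  0.01  0.01] rows 0.01749803026806394
shift cm [ 9.86 -0.03 -0.08] rows 1.6
R [[-0.0, 0.766, 0.643], [-0.0, 0.643, -0.766], [-1.0, -0.0, 0.0]]
blank_cross {'joint': ([511.4, -411.7], 35.4, 1585.3), 'top': ([511.6, -410.6], 36.2, 544.1), 'scene': ([510.9, -415.8], 37.7, 1020.6)}
plate_cross {'joint': ([511.3, -409.1], 34.8, 1989.1), 'top': ([511.4, -409.1], 36.1, 630.5), 'scene': ([506.5, -418.5], 34.4, 1305.3)}
```

View pics/c5.png

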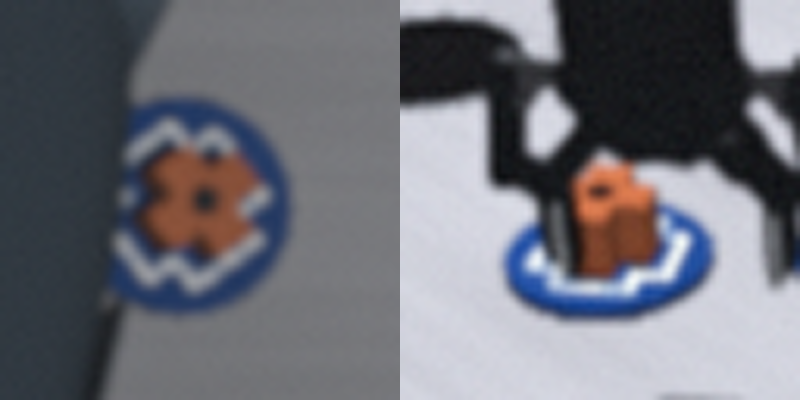

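The cross stands on its plate inside the outline; I'll measure it exactly once it's unobstructed. Now the square.

Request:
{"op": "carry_out", "data": {"moves": [[0, [3.5, -0.03, -0.08], [0, 0, 0]], [0, [3.5, 0, 0], [0, 0, 0]], [0, [2.0, 0, 0], [0, 0, 0]], [0, [0.9, 0, 0], [0, 0, 0]], [0.4, [0, 0, 0], [0, 0, 0]]]}}

```text
time_s: 8.1
tcp_pos: [599.4, -225.7, 29.4]
tool_rot: [0.64, 0.3, 0.641, -0.3]
ft_force: [-0.3, -0.3, -0.3]
width: 69.7
```

```bash
python3 look.py s1 600 -224 30;python3 nav.py 600 -224.5 30 40.2 90
```

```text
top 297 124
scene 147 146
t8.20 tcp [ 600.2 -225.5   30.5] yaw -50.1 tilt [ 0.07 -0.02] w 55.5 F [-0.9  0.4  0. ] j [-0.36  0.57 -0.08  0.91  0.    2.09]
turn [-0.28  0.06 -0.04] rows 0.026612234073469042
shift cm [ 0.05  0.05 -0.09] rows 0.0
R [[0.001, 0.767, 0.642], [-0.0, 0.642, -0.767], [-1.0, 0.001, 0.001]]
```

View pics/s1.png

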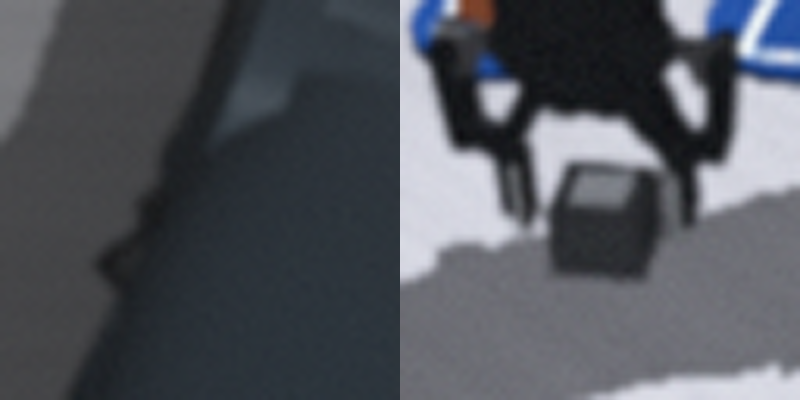

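The right finger nearly touches the block (crop px 660,200) while the left has ~25 px gap; shift 2 mm toward the right while closing.

Request:
{"op": "carry_out", "data": {"moves": [[0.4, [0, 0, -0.2], [0, 0, 0]], [1, [0, 0, 0], [0, 0, 0]], [1, [0, 0, 0], [0, 0, 0]], [1, [0, 0, 0], [0, 0, 0]], [1, [0, 0, 0], [0, 0, 0]]]}}

```text
time_s: 8.82
tcp_pos: [599.2, -223.5, 30.9]
tool_rot: [0.641, 0.299, 0.64, -0.299]
ft_force: [-0.9, -0.3, 6.5]
width: 42.8
```

```bash
python3 look.py s2 600 -224 30;python3 nav.py 600 -224.5 30 40.2 90
```

```text
top 297 124
scene 147 146
t8.93 tcp [ 599.3 -223.5   31. ] yaw -50.0 tilt [ 0.11 -0.05] w 43.5 F [-0.4 -1.2  5.2] j [-0.36  0.57 -0.09  0.91 -0.    2.09]
turn [-0.24  0.12 -0.05] rows 0.02253411832160339
shift cm [ 0.1  -0.    0.12] rows 0.0
R [[0.002, 0.767, 0.642], [-0.001, 0.642, -0.767], [-1.0, 0.001, 0.002]]
```

View pics/s2.png

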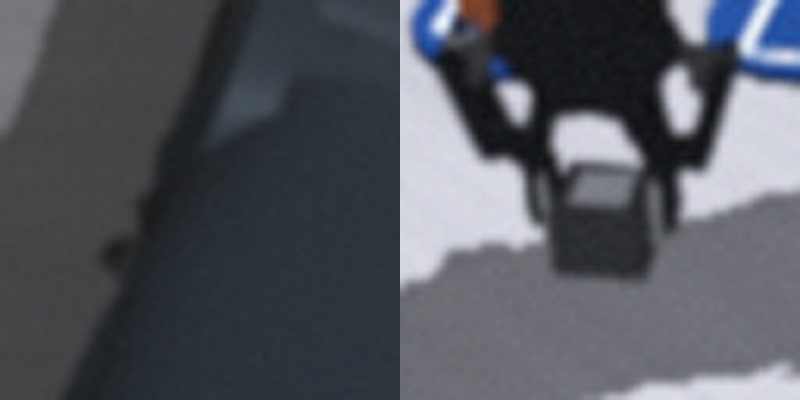

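Request:
{"op": "carry_out", "data": {"moves": [[1, [-2, 0, 0], [0, 0, 0]], [1, [-4, 0, 0], [0, 0, 0]], [1, [-4, 0, 0], [0, 0, 0]], [1, [-2, 0, 0], [0, 0, 0]]]}}

```text
time_s: 9.43
tcp_pos: [599.0, -223.3, 151.8]
tool_rot: [0.641, 0.299, 0.64, -0.299]
ft_force: [0.7, 0.5, -5.0]
width: 43.2
```

```bash
python3 nav.py 443.6 137.1 150 12.4 180
```

```text
t9.43 tcp [ 599.  -223.3  151.8] yaw -50.0 tilt [ 0.11 -0.04] w 43.2 F [ 0.7  0.5 -5. ] j [-0.36  0.48  0.08  1.18  0.    2.09]
turn [-62.43   0.12  -0.  ] rows 5.834674344691295
shift cm [  0.13  11.24 -37.6 ] rows 6.3
R [[0.002, 0.766, 0.642], [-0.001, 0.642, -0.766], [-1.0, 0.001, 0.002]]
```

Request:
{"op": "carry_out", "data": {"moves": [[1, [0, 0.8, -2.6], [0, 0, 0]], [1, [0, 1.3, -4.4], [0, 0, 0]], [1, [0, 1.3, -4.4], [0, 0, 0]], [1, [0, 1.3, -4.4], [0, 0, 0]], [1, [0, 1.3, -4.4], [0, 0, 0]]]}}

```text
time_s: 10.05
tcp_pos: [513.6, -28.6, 149.5]
tool_rot: [0.641, 0.299, 0.641, -0.299]
ft_force: [1.6, 0.1, -4.0]
width: 43.0
```

Request:
{"op": "carry_out", "data": {"moves": [[1, [0, 1.3, -4.4], [0, 0, 0]], [1, [0, 1.3, -4.4], [0, 0, 0]], [1, [0, 1.3, -4.4], [0, 0, 0]], [1, [0, 1.3, -4.2], [0, 0, 0]], [1, [0, 0, 0], [-8, 0, 0]]]}}

```text
time_s: 10.68
tcp_pos: [441.2, 139.1, 149.6]
tool_rot: [0.66, 0.252, 0.661, -0.252]
ft_force: [0.4, 0.1, -5.7]
width: 43.3
```

Request:
{"op": "carry_out", "data": {"moves": [[1, [0, 0, 0], [-10.6, 0, 0]], [1, [0, 0, 0], [-10.6, 0, 0]], [1, [0, 0, 0], [-10.6, 0, 0]], [1, [0, 0, 0], [-10.6, 0, 0]], [1, [0, 0, 0], [-10.6, 0, 0]]]}}

```text
time_s: 11.3
tcp_pos: [442.4, 136.8, 149.5]
tool_rot: [0.703, -0.07, 0.704, 0.07]
ft_force: [0.0, 0.5, -4.7]
width: 42.9
```

```bash
python3 nav.py 443.6 138 39 12.6 180
python3 look.py cc 511 -411 40
```

```text
t11.30 tcp [442.4 136.8 149.5] yaw 11.3 tilt [-0.04 -0.  ] w 42.9 F [ 0.   0.5 -4.7] j [ 0.3   0.2  -0.35  1.03  0.    1.67]
turn [-1.28 -0.04 -0.  ] rows 0.11938193451689748
shift cm [11.05  0.09  0.15] rows 1.8
R [[-0.001, -0.196, 0.981], [-0.0, 0.981, 0.196], [-1.0, 0.0, -0.001]]
top 359 154
scene 132 108
```

View pics/cc.png

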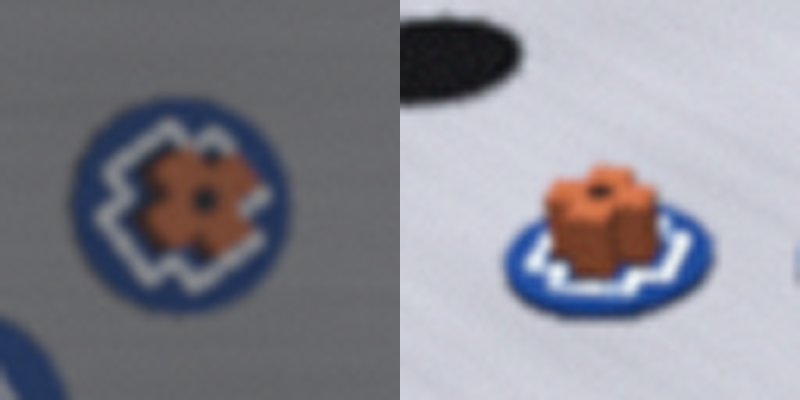

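```bash
cat > comp.py <<'E'
from fit import *
import fit as F, sys
def world(k,p,z=0,off=40):
    R=np.array([[np.cos(p[2]),-np.sin(p[2])],[np.sin(p[2]),np.cos(p[2])]]);o=[]
    for P,g,t in model(k):
        Q=P.copy();Q[:,:2]=P[:,:2]@R.T+p[:2];Q[:,2]+=z;o.append((Q,g+off,t))
    return o
def place(tag,kind,x,y,yaw):
    ims={n:cv2.imread(f"pics/{n}_{tag}raw.png") for n in("top","scene")}
    for n in ("top","scene"):
        u,v=proj(n,[[x,y,20]])[0].round().astype(int);h=20;box=(u-h,v-h,u+h,v+h)
        def comb(p):
            a=world('plate_'+kind,p[:3]);b=world('blank_'+kind,p[3:],8,100);return a+b
        def f(p): return resid((0,0,0),n,ims[n],box,comb(p))
        p0=np.array([x,y,np.radians(yaw)]*2);best=None
        for rep in range(2):
            S=np.vstack([p0]+[p0+d for d in np.diag([2,2,.05,2,2,.05])])
            r=minimize(f,p0,method='Nelder-Mead',options=dict(initial_simplex=S,maxiter=350,xatol=.01,fatol=.01));p0=r.x
        p=r.x
        print(n,"plate",p[:2].round(1),np.degrees(p[2]).round(1),"blank",p[3:5].round(1),np.degrees(p[5]).round(1),"diff",(p[3:5]-p[:2]).round(1),np.degrees(p[5]-p[2]).round(1),"res",round(r.fun,1))
place(sys.argv[1],sys.argv[2],*map(float,sys.argv[3:6]))
E
python3 comp.py cc cross 511 -412 37
```

```text
top plate [ 511.3 -409.5] 37.0 blank [ 511.3 -410.1] 36.6 diff [-0.  -0.6] -0.4 res 20.7
scene plate [ 509.5 -413.8] 37.4 blank [ 510.3 -413.9] 39.9 diff [ 0.8 -0.1] 2.5 res 58.8
```

Cross is within ~1 mm of its plate centre in both cameras. Lower the square.

Request:
{"op": "carry_out", "data": {"moves": [[1, [3, 0, 0.11], [-1.2, 0, 0]], [1, [4, 0, 0], [0, 0, 0]], [1, [2.5, 0, 0], [0, 0, 0]], [1, [1, 0, 0], [0, 0, 0]], [1, [0, 0, 0], [0, 0, 0]]]}}

```text
time_s: 12.02
tcp_pos: [443.8, 137.0, 44.5]
tool_rot: [0.703, -0.074, 0.703, 0.074]
ft_force: [0.6, -0.5, -5.1]
width: 43.0
```

```bash
python3 nav.py 443.5 137 39 12.5 180
python3 look.py s3 443 137 30
```

```text
t12.03 tcp [443.8 137.   44.5] yaw 12.0 tilt [-0.05 -0.01] w 43.0 F [ 0.6 -0.5 -5.1] j [ 0.3   0.31 -0.51  0.75  0.    1.66]
turn [-0.45 -0.05 -0.  ] rows 0.04229782361667599
shift cm [ 0.55  0.   -0.03] rows 0.1
R [[-0.001, -0.209, 0.978], [-0.0, 0.978, 0.209], [-1.0, 0.0, -0.001]]
top 179 174
scene 280 178
```

View pics/s3.png

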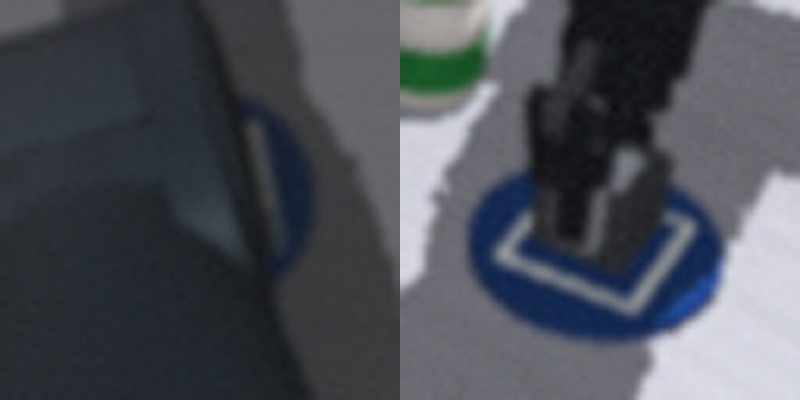

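Request:
{"op": "carry_out", "data": {"moves": [[1, [0.3, 0, 0], [-0.4, 0, 0]], [1, [0.15, 0, 0], [0, 0, 0]], [1, [0, 0, 0], [0, 0, 0]]]}}

```text
time_s: 12.5
tcp_pos: [444.0, 137.1, 40.2]
tool_rot: [0.703, -0.077, 0.703, 0.077]
ft_force: [0.1, -0.1, -4.9]
width: 43.2
```

Request:
{"op": "carry_out", "data": {"moves": [[1, [0.1, 0, 0], [0, 0, 0]], [1, [0, 0, 0], [0, 0, 0]]]}}

```text
time_s: 12.75
tcp_pos: [444.0, 137.0, 39.1]
tool_rot: [0.703, -0.077, 0.703, 0.077]
ft_force: [1.0, 1.0, -5.1]
width: 42.8
```

Request:
{"op": "carry_out", "data": {"moves": [[1, [0.07, 0, 0], [0, 0, 0]], [1, [0, 0, 0], [0, 0, 0]]]}}

```text
time_s: 13.0
tcp_pos: [444.0, 137.1, 38.9]
tool_rot: [0.703, -0.077, 0.703, 0.077]
ft_force: [-3.4, -0.5, 4.3]
width: 43.0
```

Contact. Release and retreat.

Request:
{"op": "carry_out", "data": {"moves": [[0.5, [0, 0, 0], [0, 0, 0]], [0.2, [0, 0, 0], [0, 0, 0]], [0, [0, 0, 0], [0, 0, 0]], [0, [-2, 0, 0], [0, 0, 0]], [0, [-5, 0, 0], [0, 0, 0]]]}}

```text
time_s: 13.62
tcp_pos: [442.7, 136.7, 107.6]
tool_rot: [0.701, -0.078, 0.704, 0.077]
ft_force: [1.1, -0.4, -0.2]
width: 85.7
```

```bash
python3 nav.py 375 299.7 130 -30.3 180
```

```text
t13.62 tcp [442.7 136.7 107.6] yaw 12.6 tilt [-0.23 -0.06] w 85.7 F [ 1.1 -0.4 -0.2] j [ 0.3   0.24 -0.41  0.92  0.    1.65]
turn [42.86 -0.22  0.1 ] rows 4.005217505613743
shift cm [-2.23 17.39 -3.08] rows 2.8
R [[-0.004, -0.217, 0.976], [-0.001, 0.976, 0.217], [-1.0, -0.0, -0.004]]
```

Request:
{"op": "carry_out", "data": {"moves": [[0, [-1.2, 5.8, -1.0], [0, 0, 0]], [0, [-1, 5.8, -1.0], [0, 0, 0]], [0, [0, 5.8, -1.08], [0, 0, 0]], [0, [0, 0, 0], [10.6, 0, 0]], [0, [0, 0, 0], [10.6, 0, 0]]]}}

```text
time_s: 14.25
tcp_pos: [375.6, 301.3, 130.4]
tool_rot: [0.705, 0.055, 0.705, -0.055]
ft_force: [0.5, -0.9, -0.5]
width: 85.4
```

Request:
{"op": "carry_out", "data": {"moves": [[0, [0, 0, 0], [10.6, 0, 0]], [0, [0, 0, 0], [10.6, 0, 0]], [0, [0, 0, 0], [0, 0, 0]]]}}

```text
time_s: 14.62
tcp_pos: [376.2, 300.3, 130.5]
tool_rot: [0.683, 0.182, 0.683, -0.182]
ft_force: [-0.3, -0.4, -0.5]
width: 85.2
```

```bash
python3 nav.py 375 299.7 30 -30 180; python3 look.py s4 443 137 30; python3 comp.py s4 square 443.6 137 12.5
```

```text
t14.62 tcp [376.2 300.3 130.5] yaw -29.8 tilt [0.01 0.02] w 85.2 F [-0.3 -0.4 -0.5] j [ 0.67  0.24 -0.34  0.99  0.    2.76]
turn [ 0.23  0.   -0.02] rows 0.02155187249374225
shift cm [10.05 -0.12 -0.07] rows 1.6
R [[0.0, 0.497, 0.868], [0.0, 0.868, -0.497], [-1.0, 0.0, 0.0]]
top 179 174
scene 280 178
top plate [444.3 138.8] 11.7 blank [444.8 137.9] 10.7 diff [ 0.5 -1. ] -1.0 res 141.4
scene plate [442.8 136.6] 12.2 blank [443.3 136.4] 14.1 diff [ 0.5 -0.2] 1.9 res 349.1
```

View pics/s4.png

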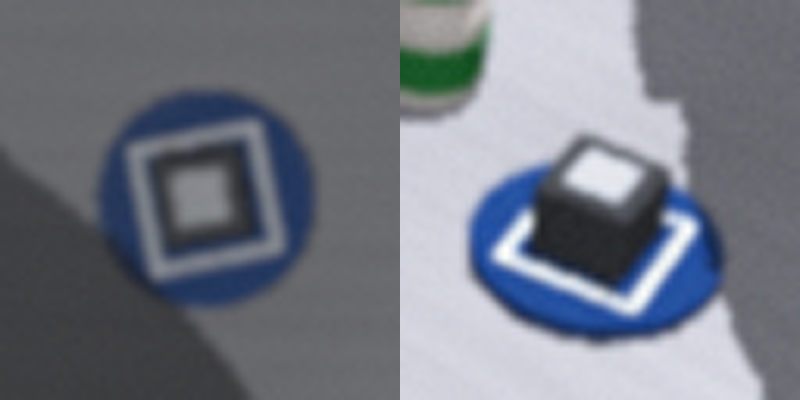

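Square stands inside the outline, ~1 mm off centre; angle to be rechecked without the shadow. Now the bar.

Request:
{"op": "carry_out", "data": {"moves": [[0, [4, -0.12, -0.07], [0, 0, 0]], [0, [3.5, 0, 0], [0, 0, 0]], [0, [2, 0, 0], [0, 0, 0]], [0.3, [0.5, 0, 0], [0, 0, 0]], [0.4, [0, 0, 0], [0, 0, 0]]]}}

```text
time_s: 15.35
tcp_pos: [375.1, 299.7, 30.7]
tool_rot: [0.683, 0.182, 0.683, -0.182]
ft_force: [-0.5, 0.2, 0.1]
width: 52.1
```

```bash
python3 look.py b1 375 300 30;python3 nav.py 375 299.7 30 -30 180
```

```text
top 126 195
scene 348 195
t15.45 tcp [375.5 300.   31.3] yaw -29.8 tilt [0.06 0.06] w 51.1 F [-0.4  0.7 -1. ] j [ 0.67  0.35 -0.49  0.73  0.    2.76]
turn [ 0.2   0.03 -0.08] rows 0.018855355506285962
shift cm [ 0.13 -0.05 -0.03] rows 0.0
R [[0.001, 0.497, 0.868], [0.001, 0.868, -0.497], [-1.0, 0.001, 0.0]]
```

View pics/b1.png

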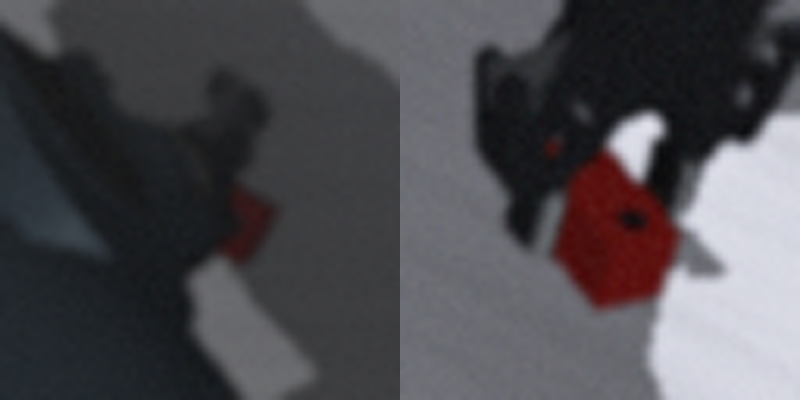

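The bar sits between the pads, with a finger on each long side. Close on it.

Request:
{"op": "carry_out", "data": {"moves": [[1, [0, 0, 0], [0, 0, 0]], [1, [0, 0, 0], [0, 0, 0]], [1, [0, 0, 0], [0, 0, 0]], [1, [0, 0, 0], [0, 0, 0]], [1, [0, 0, 0], [0, 0, 0]]]}}

```text
time_s: 16.08
tcp_pos: [375.3, 300.0, 31.5]
tool_rot: [0.684, 0.183, 0.683, -0.181]
ft_force: [-1.7, -0.3, 5.9]
width: 30.8
```

```bash
python3 nav.py 375 299.7 30 -30 180
```

```text
t16.07 tcp [375.3 300.   31.5] yaw -29.8 tilt [0.07 0.08] w 30.8 F [-1.7 -0.3  5.9] j [ 0.67  0.35 -0.49  0.73  0.    2.77]
turn [ 0.18  0.02 -0.1 ] rows 0.016492265609904556
shift cm [ 0.15 -0.04 -0.01] rows 0.0
R [[0.001, 0.497, 0.868], [0.001, 0.868, -0.497], [-1.0, 0.002, 0.0]]
```

Request:
{"op": "carry_out", "data": {"moves": [[1, [-2, 0, 0], [0, 0, 0]], [1, [-4, 0, 0], [0, 0, 0]], [1, [-5, 0, 0], [0, 0, 0]], [1, [-4, 0, 0], [0, 0, 0]], [1, [0, 0, 0], [0, 0, 0]]]}}

```text
time_s: 16.7
tcp_pos: [376.2, 300.6, 183.7]
tool_rot: [0.685, 0.184, 0.682, -0.18]
ft_force: [-0.1, -0.7, -2.8]
width: 31.1
```

```bash
python3 nav.py 402.8 -302 180 -56.8 180
```

```text
t16.70 tcp [376.2 300.6 183.7] yaw -29.8 tilt [0.27 0.22] w 31.1 F [-0.1 -0.7 -2.8] j [ 0.67  0.2  -0.25  1.12  0.    2.77]
turn [26.97  0.04 -0.35] rows 2.520792888197692
shift cm [  0.14 -50.96  32.28] rows 9.7
R [[0.005, 0.497, 0.868], [0.004, 0.868, -0.497], [-1.0, 0.006, 0.002]]
```

Request:
{"op": "carry_out", "data": {"moves": [[1, [0, -3.6, 2.28], [0, 0, 0]], [1, [0, -4.8, 3.04], [0, 0, 0]], [1, [0, -4.8, 3.04], [0, 0, 0]], [1, [0, -4.8, 3.04], [0, 0, 0]], [1, [0, -4.8, 3.04], [0, 0, 0]]]}}

```text
time_s: 17.32
tcp_pos: [386.0, 28.2, 179.7]
tool_rot: [0.683, 0.182, 0.684, -0.182]
ft_force: [0.9, -0.1, -1.4]
width: 30.8
```

Request:
{"op": "carry_out", "data": {"moves": [[1, [0, -4.8, 3.04], [0, 0, 0]], [1, [0, -4.8, 3.04], [0, 0, 0]], [1, [0, -4.8, 3.04], [0, 0, 0]], [1, [0, -4.8, 3.04], [0, 0, 0]], [1, [0, -4.8, 3.04], [0, 0, 0]]]}}

```text
time_s: 17.95
tcp_pos: [398.3, -255.6, 179.5]
tool_rot: [0.683, 0.182, 0.684, -0.182]
ft_force: [1.3, 0.4, -2.2]
width: 30.9
```

Request:
{"op": "carry_out", "data": {"moves": [[1, [0, -4.1, 2.6], [0, 0, 0]], [1, [0, 0, 0], [9, 0, 0]], [1, [0, 0, 0], [9, 0, 0]], [1, [0, 0, 0], [9, 0, 0]], [1, [0, 0, 0], [0, 0, 0]]]}}

```text
time_s: 18.58
tcp_pos: [400.8, -302.1, 179.4]
tool_rot: [0.621, 0.336, 0.623, -0.336]
ft_force: [-0.0, 1.8, -1.6]
width: 31.1
```

```bash
python3 nav.py 402.8 -302 40 -56.8 180; python3 look.py s5 443 137 30; python3 comp.py s5 square 443.6 137 12.5
```

```text
t18.57 tcp [ 400.8 -302.1  179.4] yaw -56.8 tilt [-0.07  0.06] w 31.1 F [-0.   1.8 -1.6] j [-0.65  0.24 -0.21  1.13  0.    1.92]
turn [ 0.01 -0.09  0.03] rows 0.008416087976888214
shift cm [13.94  0.18  0.12] rows 2.2
R [[-0.001, 0.837, 0.548], [0.001, 0.548, -0.837], [-1.0, -0.0, -0.002]]
top 179 174
scene 280 178
top plate [444.8 138.7] 12.1 blank [444.5 138. ] 10.3 diff [-0.3 -0.7] -1.8 res 40.3
scene plate [443.  136.3] 12.3 blank [442.9 136. ] 15.2 diff [-0.1 -0.3] 2.9 res 651.7
```

View pics/s5.png

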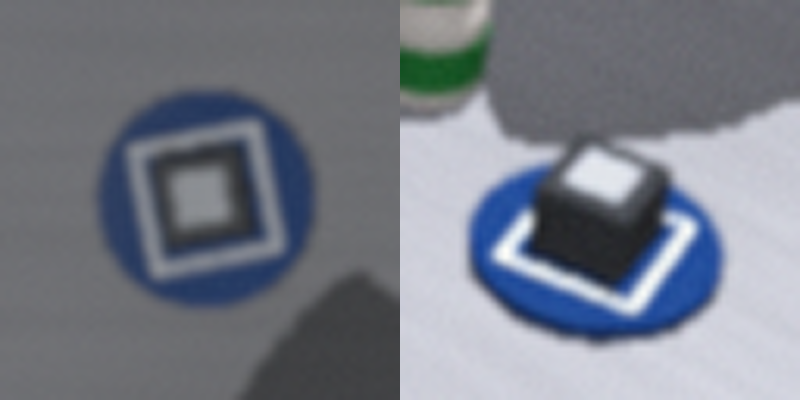

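Square centre checks out (<1 mm; yaw −2°/+3° by the two cameras, mean about 0). Lower the bar.

Request:
{"op": "carry_out", "data": {"moves": [[1, [4, 0.18, 0.1], [0, 0, 0]], [1, [4.5, 0, 0], [0, 0, 0]], [1, [3.5, 0, 0], [0, 0, 0]], [1, [1.3, 0, 0], [0, 0, 0]], [1, [0, 0, 0], [0, 0, 0]]]}}

```text
time_s: 19.3
tcp_pos: [403.1, -302.1, 47.1]
tool_rot: [0.622, 0.336, 0.623, -0.336]
ft_force: [0.4, 0.1, -1.8]
width: 31.1
```

```bash
python3 look.py b2 403 -301 30;python3 nav.py 402.8 -302 39.5 -56.8 180
```

```text
top 322 189
scene 180 111
t19.40 tcp [ 404.  -302.8   48.5] yaw -56.8 tilt [ 0.07 -0.05] w 31.1 F [ 0.1 -0.3 -2.9] j [-0.64  0.36 -0.41  0.8   0.    1.92]
turn [ 0.    0.08 -0.03] rows 0.007793833015238509
shift cm [ 0.9  -0.06 -0.13] rows 0.1
R [[0.001, 0.837, 0.548], [-0.001, 0.548, -0.837], [-1.0, 0.001, 0.001]]
```

View pics/b2.png

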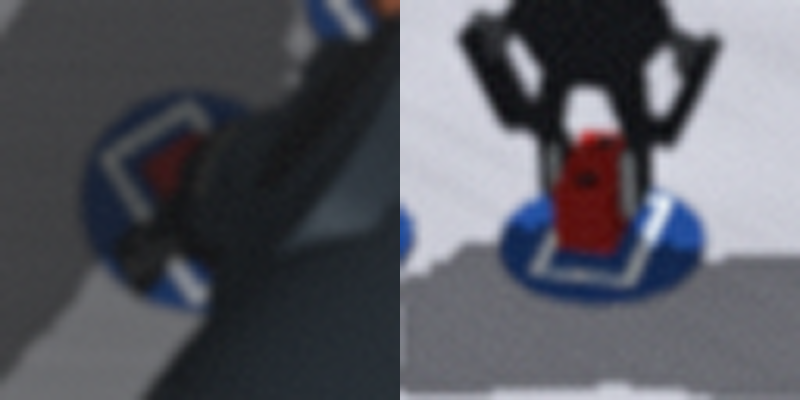

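Request:
{"op": "carry_out", "data": {"moves": [[1, [0.5, -0.06, -0.12], [0, 0, 0]], [1, [0.2, 0, 0], [0, 0, 0]], [1, [0.1, 0, 0], [0, 0, 0]], [1, [0, 0, 0], [0, 0, 0]]]}}

```text
time_s: 19.9
tcp_pos: [402.2, -301.6, 39.5]
tool_rot: [0.622, 0.337, 0.622, -0.337]
ft_force: [-0.4, 1.0, -1.3]
width: 30.9
```

Request:
{"op": "carry_out", "data": {"moves": [[1, [0.07, 0, 0], [0, 0, 0]], [1, [0, 0, 0], [0, 0, 0]]]}}

```text
time_s: 20.15
tcp_pos: [402.2, -301.7, 39.5]
tool_rot: [0.622, 0.337, 0.622, -0.337]
ft_force: [-3.1, 1.5, 8.8]
width: 31.0
```

Request:
{"op": "carry_out", "data": {"moves": [[0.6, [0, 0, 0], [0, 0, 0]], [0.4, [0, 0, 0], [0, 0, 0]], [0.2, [0, 0, 0], [0, 0, 0]], [0, [-1, 0, 0], [0, 0, 0]], [0, [-4, 0, 0], [0, 0, 0]]]}}

```text
time_s: 20.78
tcp_pos: [401.0, -300.7, 88.1]
tool_rot: [0.62, 0.337, 0.623, -0.336]
ft_force: [0.4, -0.5, 0.1]
width: 85.1
```

```bash
python3 nav.py 644.8 -8.9 150
```

```text
t20.77 tcp [ 401.  -300.7   88.1] yaw -56.8 tilt [-0.19  0.15] w 85.1 F [ 0.4 -0.5  0.1] j [-0.64  0.32 -0.36  0.9   0.    1.92]
shift cm [ -6.2   36.36 -11.12] rows 6.2
R [[-0.003, 0.837, 0.547], [0.003, 0.547, -0.837], [-1.0, -0.001, -0.004]]
```

Request:
{"op": "carry_out", "data": {"moves": [[0, [-3, 4.2, -1.3], [0, 0, 0]], [0, [-3.2, 5.0, -1.5], [0, 0, 0]], [0, [0, 5.4, -1.65], [0, 0, 0]], [0, [0, 5.4, -1.65], [0, 0, 0]], [0, [0, 5.4, -1.65], [0, 0, 0]]]}}

```text
time_s: 21.4
tcp_pos: [573.6, -96.3, 151.7]
tool_rot: [0.622, 0.337, 0.622, -0.336]
ft_force: [0.6, -1.1, -0.1]
width: 85.8
```

Request:
{"op": "carry_out", "data": {"moves": [[0, [0, 5.4, -1.65], [0, 0, 0]], [0, [0, 5.5, -1.7], [0, 0, 0]], [0, [0, 0, 0], [0, 0, 0]]]}}

```text
time_s: 21.78
tcp_pos: [647.4, -6.8, 150.7]
tool_rot: [0.623, 0.336, 0.622, -0.335]
ft_force: [-0.9, -0.8, -0.5]
width: 85.3
```

```bash
python3 nav.py 644.8 -8.9 36 -56.8; python3 look.py b3 403 -301 30; python3 comp.py b3 bar 402.8 -301.7 33.2
```

```text
t21.77 tcp [647.4  -6.8 150.7] yaw -56.6 tilt [0.05 0.04] w 85.3 F [-0.9 -0.8 -0.5] j [-0.01  0.49  0.11  1.19  0.    2.55]
turn [ 0.19 -0.   -0.06] rows 0.017909556880482593
shift cm [11.47 -0.34  0.03] rows 1.8
R [[0.001, 0.835, 0.55], [0.001, 0.55, -0.835], [-1.0, 0.001, -0.0]]
top 322 189
scene 180 111
top plate [ 403.3 -299.7] 33.1 blank [ 402.5 -298.1] 34.0 diff [-0.8  1.6] 0.9 res 27.5
scene plate [ 412.5 -266.3] 37.2 blank [ 392.4 -318.2] -20.6 diff [-20.1 -51.9] -57.8 res 673.9
```

View pics/b3.png

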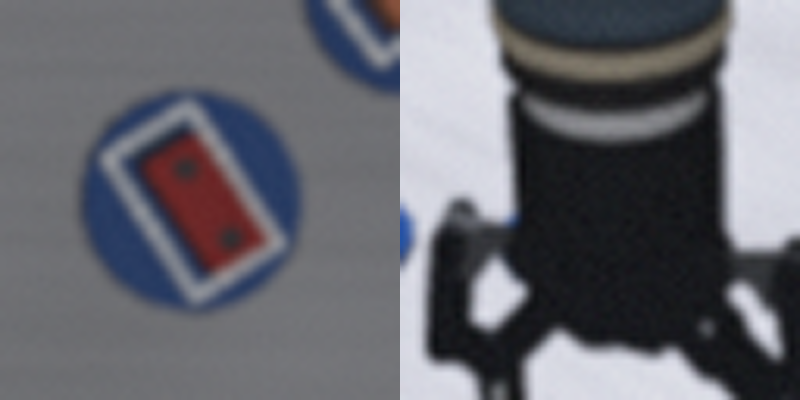

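Bar is inside its outline, about 1–2 mm off in the top view; recheck later in scene view. Now the round blank.

Request:
{"op": "carry_out", "data": {"moves": [[0, [4, -0.34, 0.03], [0, 0, 0]], [0, [4, 0, 0], [0, 0, 0]], [0, [2.5, 0, 0], [0, 0, 0]], [0.3, [0.9, 0, 0], [0, 0, 0]], [0.35, [0, 0, 0], [0, 0, 0]]]}}

```text
time_s: 22.5
tcp_pos: [642.3, -13.0, 37.1]
tool_rot: [0.622, 0.337, 0.622, -0.337]
ft_force: [-0.8, -0.5, -0.2]
width: 55.7
```

```bash
python3 look.py r1 645 -9 25;python3 nav.py 644.8 -8.9 36 -56.8
```

```text
top 228 109
scene 186 190
t22.60 tcp [643.3 -12.7  38.1] yaw -56.9 tilt [0.1 0. ] w 55.7 F [ 0.3 -0.5  0.3] j [-0.02  0.57 -0.07  0.93  0.    2.54]
turn [-0.08  0.05 -0.09] rows 0.008035255638247245
shift cm [ 0.21  0.33 -0.23] rows 0.1
R [[0.002, 0.837, 0.546], [0.0, 0.546, -0.837], [-1.0, 0.002, 0.001]]
```

View pics/r1.png

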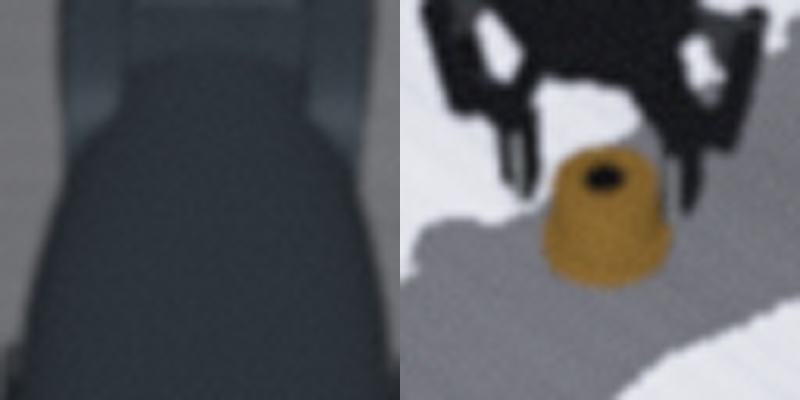

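Request:
{"op": "carry_out", "data": {"moves": [[0.35, [0.15, 0.33, -0.23], [0, 0, 0]], [0.35, [0, 0, 0], [0, 0, 0]]]}}

```text
time_s: 22.85
tcp_pos: [644.6, -8.1, 35.8]
tool_rot: [0.622, 0.337, 0.622, -0.336]
ft_force: [-0.0, 0.2, 0.4]
width: 55.8
```

```bash
python3 look.py r2 645 -9 25;python3 nav.py 644.8 -8.9 36 -56.8
```

```text
top 228 109
scene 186 190
t22.95 tcp [644.3  -8.3  35.5] yaw -56.8 tilt [0.02 0.  ] w 55.4 F [-0.2 -0.5 -1.1] j [-0.01  0.58 -0.06  0.93  0.    2.55]
turn [-0.02  0.01 -0.02] rows 0.0022224917648146587
shift cm [-0.05  0.01  0.08] rows 0.0
R [[0.0, 0.837, 0.547], [0.0, 0.547, -0.837], [-1.0, 0.0, 0.0]]
```

View pics/r2.png

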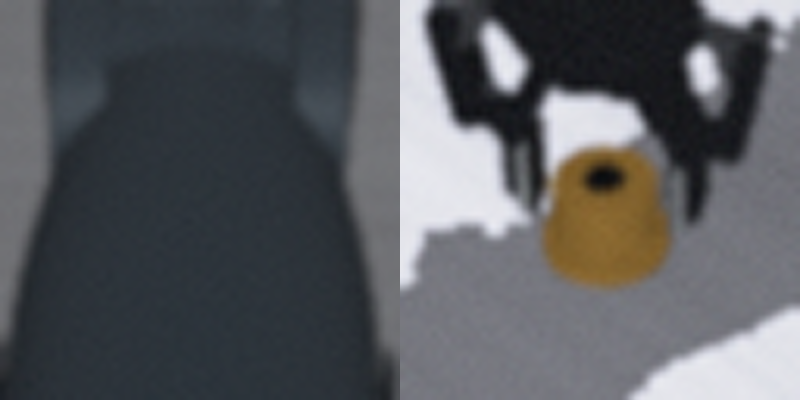

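Centred now, tips well above the heel. Close.

Request:
{"op": "carry_out", "data": {"moves": [[1, [-0.05, 0, 0], [0, 0, 0]], [1, [0, 0, 0], [0, 0, 0]], [1, [0, 0, 0], [0, 0, 0]], [1, [0, 0, 0], [0, 0, 0]]]}}

```text
time_s: 23.45
tcp_pos: [644.5, -8.7, 36.2]
tool_rot: [0.622, 0.337, 0.622, -0.336]
ft_force: [-1.0, -1.2, 6.1]
width: 42.1
```

```bash
python3 look.py r3 645 -9 25;python3 nav.py 644.8 -8.9 36 -56.8
```

```text
top 228 109
scene 186 190
t23.55 tcp [644.4  -8.7  36.2] yaw -56.9 tilt [ 0.04 -0.01] w 41.9 F [-0.7 -0.9  5.7] j [-0.01  0.57 -0.06  0.93 -0.    2.55]
turn [-0.05  0.03 -0.03] rows 0.00475416823638753
shift cm [0.02 0.02 0.04] rows 0.0
R [[0.001, 0.837, 0.547], [-0.0, 0.547, -0.837], [-1.0, 0.001, 0.001]]
```

View pics/r3.png

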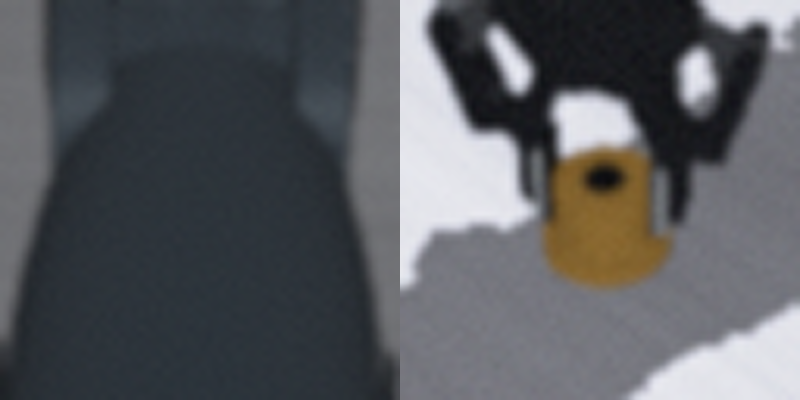

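Request:
{"op": "carry_out", "data": {"moves": [[1, [-2, 0, 0], [0, 0, 0]], [1, [-3, 0, 0], [0, 0, 0]], [1, [-3, 0, 0], [0, 0, 0]], [1, [0, 0, 0], [0, 0, 0]]]}}

```text
time_s: 24.05
tcp_pos: [645.1, -8.4, 116.9]
tool_rot: [0.623, 0.337, 0.621, -0.336]
ft_force: [0.3, -0.0, -6.1]
width: 42.4
```

```bash
python3 nav.py 622.2 206.1 100;python3 look.py b4 403 -301 30; python3 comp.py b4 bar 402.8 -301.7 33.2
```

```text
t24.05 tcp [645.1  -8.4 116.9] yaw -56.8 tilt [0.15 0.02] w 42.4 F [ 0.3 -0.  -6.1] j [-0.01  0.51  0.04  1.1   0.    2.55]
shift cm [  1.69   9.82 -19.21] rows 3.5
R [[0.003, 0.837, 0.547], [0.0, 0.547, -0.837], [-1.0, 0.002, 0.001]]
top 322 189
scene 180 111
top plate [ 403.3 -299.6] 33.1 blank [ 402.6 -298.1] 33.7 diff [-0.8  1.5] 0.6 res 27.3
scene plate [ 422.4 -256.2] -19.3 blank [ 432.8 -302.9] 46.1 diff [ 10.4 -46.7] 65.3 res 803.6
```

View pics/b4.png

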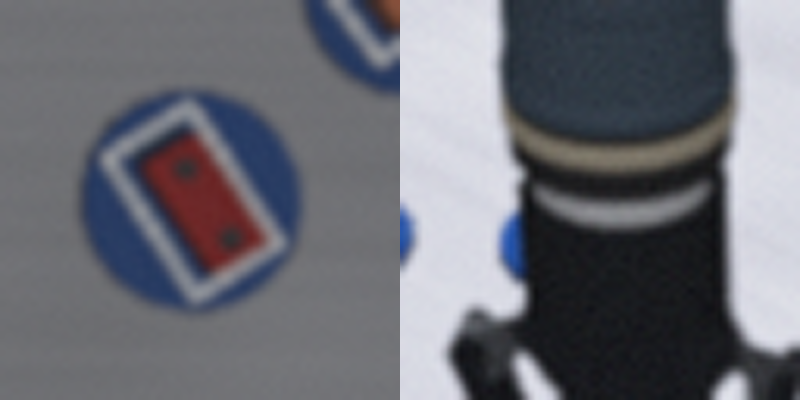

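Request:
{"op": "carry_out", "data": {"moves": [[1, [0, 1.5, -2.9], [0, 0, 0]], [1, [0, 2.2, -4.3], [0, 0, 0]], [1, [0, 2.2, -4.3], [0, 0, 0]], [1, [0, 2.2, -4.3], [0, 0, 0]], [1, [0, 1.72, -3.4], [0, 0, 0]]]}}

```text
time_s: 24.78
tcp_pos: [619.8, 207.5, 113.2]
tool_rot: [0.621, 0.335, 0.623, -0.337]
ft_force: [0.9, 0.1, -6.4]
width: 42.2
```

Request:
{"op": "carry_out", "data": {"moves": [[1, [2, 0, 0], [0, 0, 0]], [1, [3, 0, 0], [0, 0, 0]], [1, [1, 0, 0], [0, 0, 0]], [1, [0, 0, 0], [0, 0, 0]], [1, [0, 0, 0], [0, 0, 0]]]}}

```text
time_s: 25.4
tcp_pos: [621.9, 205.9, 56.4]
tool_rot: [0.622, 0.337, 0.622, -0.336]
ft_force: [0.0, -0.4, -5.9]
width: 42.2
```

```bash
python3 nav.py 622.2 206.1 44.3 ;python3 look.py b5 403 -301 30; python3 comp.py b5 bar 402.8 -301.7 33.2; python3 look.py r4 622 206 25
```

```text
t25.40 tcp [621.9 205.9  56.4] yaw -56.9 tilt [0.05 0.02] w 42.2 F [ 0.  -0.4 -5.9] j [ 0.32  0.57 -0.01  0.99  0.    2.88]
shift cm [ 1.21  0.03 -0.  ] rows 0.2
R [[0.001, 0.837, 0.547], [0.0, 0.547, -0.837], [-1.0, 0.001, 0.0]]
top 322 189
scene 180 111
top plate [ 403.4 -299.5] 33.2 blank [ 402.3 -298.4] 33.6 diff [-1.1  1.1] 0.4 res 26.2
scene plate [ 401.3 -303.1] 32.6 blank [ 401.8 -301.2] 35.9 diff [0.5 1.8] 3.3 res 86.3
top 158 116
scene 257 229
```

View pics/b5.png

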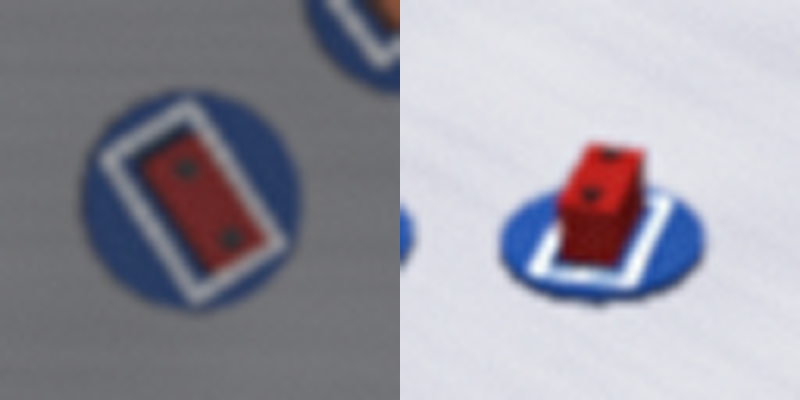

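View pics/r4.png

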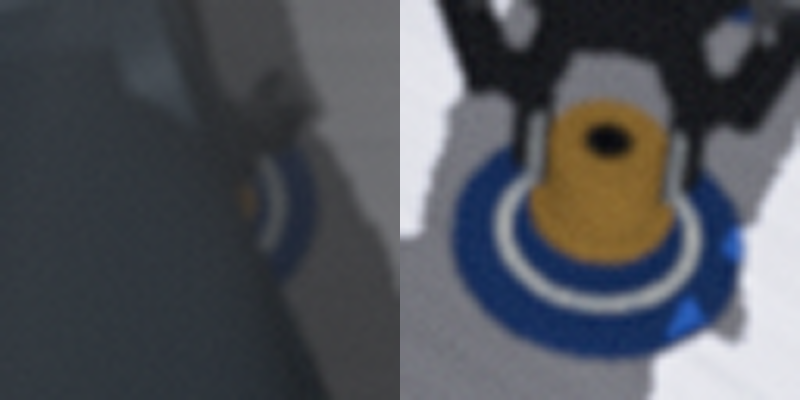

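Bar ~1.5 mm off centre, parallel. Round blank is over its ring; lowering.

Request:
{"op": "carry_out", "data": {"moves": [[1, [0.6, 0.03, 0], [0, 0, 0]], [1, [0.4, 0, 0], [0, 0, 0]], [1, [0.1, 0, 0], [0, 0, 0]], [1, [0, 0, 0], [0, 0, 0]]]}}

```text
time_s: 26.1
tcp_pos: [621.5, 206.1, 44.6]
tool_rot: [0.622, 0.337, 0.622, -0.337]
ft_force: [-0.7, -0.1, -5.6]
width: 42.1
```

Request:
{"op": "carry_out", "data": {"moves": [[1, [0.08, 0, 0], [0, 0, 0]], [1, [0, 0, 0], [0, 0, 0]]]}}

```text
time_s: 26.35
tcp_pos: [621.8, 206.2, 44.3]
tool_rot: [0.622, 0.337, 0.622, -0.336]
ft_force: [-0.2, -0.4, -1.3]
width: 42.1
```

Request:
{"op": "carry_out", "data": {"moves": [[1, [0.05, 0, 0], [0, 0, 0]], [1, [0, 0, 0], [0, 0, 0]]]}}

```text
time_s: 26.6
tcp_pos: [621.8, 206.2, 44.2]
tool_rot: [0.622, 0.337, 0.622, -0.336]
ft_force: [-4.4, -0.3, 6.1]
width: 42.4
```

Request:
{"op": "carry_out", "data": {"moves": [[0.5, [0, 0, 0], [0, 0, 0]], [0.3, [0, 0, 0], [0, 0, 0]], [0.1, [0, 0, 0], [0, 0, 0]], [0, [-2, 0, 0], [0, 0, 0]], [0, [-5, 0, 0], [0, 0, 0]]]}}

```text
time_s: 27.22
tcp_pos: [620.2, 205.6, 111.6]
tool_rot: [0.621, 0.335, 0.623, -0.338]
ft_force: [0.6, 1.0, -0.5]
width: 85.6
```

```bash
python3 nav.py 500 0 250
```

```text
t27.23 tcp [620.2 205.6 111.6] yaw -56.8 tilt [-0.28 -0.09] w 85.6 F [ 0.6  1.  -0.5] j [0.32 0.53 0.07 1.12 0.   2.88]
shift cm [-13.75 -21.37  10.62] rows 4.4
R [[-0.005, 0.837, 0.547], [-0.002, 0.547, -0.837], [-1.0, -0.005, -0.001]]
```

Request:
{"op": "carry_out", "data": {"moves": [[0, [-5, 0, 0], [0, 0, 0]], [0, [-5, -4, 0.8], [0, 0, 0]], [0, [-5, -5, 1.8], [0, 0, 0]], [0, [0, -5.5, 2], [0, 0, 0]], [0, [0, -5.5, 2], [0, 0, 0]]]}}

```text
time_s: 27.85
tcp_pos: [495.1, 47.4, 255.2]
tool_rot: [0.623, 0.337, 0.621, -0.336]
ft_force: [1.5, 0.1, 0.0]
width: 85.8
```

Request:
{"op": "carry_out", "data": {"moves": [[0, [0, -5, 2], [0, 0, 0]], [0, [0, -5, 2], [0, 0, 0]], [0, [0, 0, 0], [0, 0, 0]]]}}

```text
time_s: 28.22
tcp_pos: [432.2, -41.9, 255.1]
tool_rot: [0.621, 0.338, 0.621, -0.338]
ft_force: [1.0, 0.1, -0.2]
width: 85.5
```

```bash
python3 nav.py 500 0 250; python3 look.py f1 622 206 25; for a in "round 622 206 0" "cross 511 -412 37" "square 443.6 137 12.5" "bar 402.5 -301.5 33.2"; do echo $a; python3 comp.py f1 $a; done
python3 - <<'E'
import cv2
for n in("top","scene"): cv2.imwrite(f"pics/{n}_f1b.png",cv2.resize(cv2.imread(f"pics/{n}_f1raw.png"),(800,600),interpolation=cv2.INTER_CUBIC))
E
```

```text
t28.23 tcp [432.2 -41.9 255.1] yaw -57.1 tilt [ 0.03 -0.02] w 85.5 F [ 1.   0.1 -0.2] j [-0.1   0.08 -0.2   1.29 -0.    2.47]
shift cm [0.51 7.97 0.17] rows 1.3
R [[0.0, 0.839, 0.544], [-0.0, 0.544, -0.839], [-1.0, 0.0, 0.001]]
top 158 116
scene 257 229
round 622 206 0
top plate [622.8 207.1] 1.3 blank [622.1 207.7] -3.0 diff [-0.7  0.5] -4.3 res 10.3
scene plate [621.9 205.3] 3.0 blank [622.1 205.8] 3.2 diff [0.2 0.5] 0.2 res 142.3
cross 511 -412 37
top plate [ 511.3 -409.6] 37.0 blank [ 511.3 -410.4] 36.6 diff [-0.  -0.9] -0.4 res 20.9
scene plate [ 509.5 -414.1] 38.3 blank [ 510.3 -414. ] 39.2 diff [0.8 0.1] 0.9 res 58.3
square 443.6 137 12.5
top plate [444.8 138.5] 12.5 blank [444.3 138.2] 11.4 diff [-0.6 -0.4] -1.1 res 19.4
scene plate [443.  136.5] 12.8 blank [443.6 136.4] 14.5 diff [ 0.6 -0.1] 1.8 res 345.4
bar 402.5 -301.5 33.2
top plate [ 403.4 -299.5] 33.3 blank [ 402.3 -298.1] 33.8 diff [-1.1  1.4] 0.5 res 23.8
scene plate [ 401.4 -303.1] 32.3 blank [ 401.8 -301.7] 35.2 diff [0.4 1.4] 2.9 res 67.9
```

View pics/scene_f1b.png

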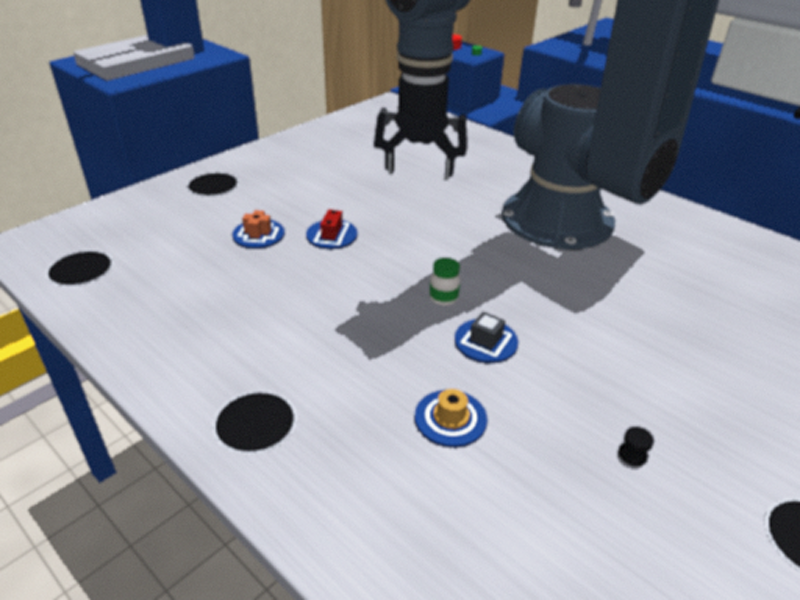

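View pics/top_f1b.png

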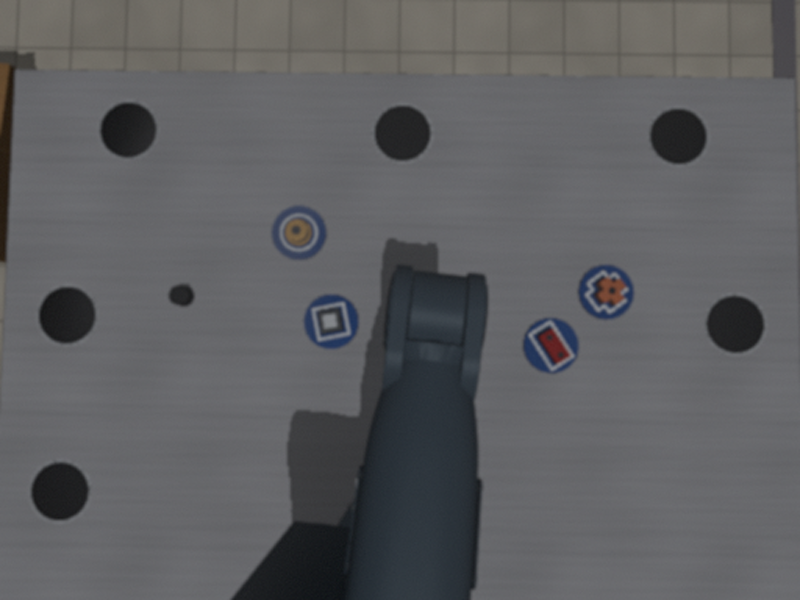

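View pics/f1.png

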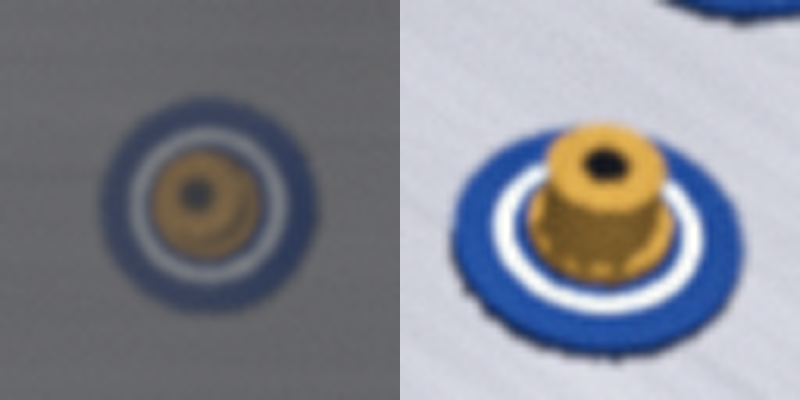

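All four blanks are standing inside their outlines. The jar (scene px 445,282) and loupe (636,447) are at the same pixels as at the start. The gripper is clear, so I'm handing in.

```bash
python3 -c "
from rig import *
print(hand_in())"
```

```text
the job is handed in; nothing more can be done
None
```

All four blanks stand upright on their matching plates, and I handed the job in at about 28 s. The gripper was open, well above the table and clear of everything.

My last check fitted each blank and its plate in both camera pictures:

| Blank | Off centre | Yaw error, top / scene camera |
|---|---|---|
| Round | 1 mm or less | not applicable |
| Cross | 1 mm or less | −0.4° / +0.9° |
| Square | 1 mm or less | −1.1° / +1.8° |
| Bar | about 1.5–1.8 mm | +0.5° / +2.9° |

- **Yaw disagreement:** The two cameras differ by 1–3° on yaw. I put this down to the coarse pictures, since each blank was released with the jaws aligned to its outline.
- **Bar:** It is the least well centred, but still inside the 6 mm gap to its outline, so I left it.
- **Camera bias:** The cameras differ by 2–4 mm in y for absolute positions, so I judged each blank relative to its own plate.
- **Loupe and jar:** I never touched either. Both are at their starting pixels in the scene camera. The arm hid the jar in the last top view.

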